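Clip a test tile, ink-stamp it, and swing the clip clear

ROBOT

A 6-joint arm with a two-finger parallel gripper is mounted at the origin on the work surface. World frame = base frame: x ahead of the robot, y to its left, z up, the work surface at z = 0. Lengths are in mm, angles in rad, forces in N, time in s.
With the tool pointing down it reaches from about 275 to 750 mm from the base axis. Payload 10.2 kg.
Tool frame: the origin (TCP) lies midway between the tips of the shut fingers; the grasp point (between the pads) lies 19 mm behind it; z points along the fingers, y is the line along which they close (so a half turn about z gives the same grasp; the last joint's range is limited). The gripper opens to 85 mm and grips with 20 to 120 N. Pads are 22 mm wide; open, the fingers measure 114 mm over their backs; the gripper's body (76 mm by 85 mm) begins 54 mm behind the grasp point. The pads swing forward as they close: fully open they stand 13 mm farther back than shut.
Start: joints at [0.944, 0.313, 1.498, -0, 1.331, -0.223], TCP at [206.293, 482.777, 204.694] pointing down, gripper open.
Joint ranges: [-2.94, 2.94], [-0.97, 2.17], [0.19, 2.56], [-1.23, 4.37], [0.02, 3.11], [-2.88, 2.88]. Speed limits (rad/s): [2.39, 2.39, 3.01, 3.14, 3.14, 3.14].

INTERFACE

Orientations are given as a unit quaternion [w, x, y, z].
In Python, from rig import sense, capture, finish_job, find_in, place_of gives the robot as it stands. The module is installed in compiled form; this text tells all that it offers.
- The arm moves only by the shell command python3 -m jog 'ROWS' [FORCE]. ROWS is JSON, a list of rows, each an object of numbers: "tx", "ty", "tz": the shift along the tool's x, y, z in mm; "ax", "ay", "az": the turn, a rotation vector about the tool's x, y, z in rad; "jaw": the closure, from -1 (fully open) to 1 (shut), so that 0 is half open. In form: [{"tx": .., "ty": .., "tz": .., "ax": .., "ay": .., "az": .., "jaw": ..}, ...]. A call has 1 to 5 rows; each row shifts and turns the commanded pose from where the row before left it, along the tool's axes as they then stand; what a row does not reach is not made up. A row lasts 1/8 s, in which the tool goes at most 62.5 mm and 10.7 degrees, less where a joint would pass 70% of its speed; a pose out of reach is approached as far as the arm can. A call with a gripper value outside its range is refused whole. The fingers move at their own pace and stop on an object; FORCE is the grip in N (left out, the last holds). Time passes only in rows, so rows that do not move let the fingers close. It gives the time, the measured TCP pose, the force, the opening and the grip force at its end, in the units of the state.
- sense(): the state, without advancing time (a new reading comes with each control period).
- capture(name): name is "scene" or "side" or "wrist"; returns a dict with "color" (384x512x3 uint8, red, green, blue), "depth" (384x512 float32, mm along the optical axis (not along the pixel's ray), 0 where there is no reading), "fx", "fy", "cx", "cy" (pixels), "camera_from_world" (4x4, takes a point from world to camera coordinates); the wrist camera has in their place "mount" (4x4, takes a point from camera to tool coordinates, whose origin is the TCP and whose axes are the flange's). Camera axes: x right, y up, looking along -z (the intrinsics and any distortion apply to the point x, -y, -z); pixel columns grow to the right and rows downward; lengths in mm; the calibration is good to about 2 mm. A picture is of the moment at which its call begins: read the wrist's pose just before it.
- finish_job(): hands the job in; it is judged then, once.
Trained networks look in the newest picture that a camera, given by its name, has taken for a name from the list of things; names that differ only in an ending like _2 or _b are one class to them, and where a whole thing is asked for, a point or a joint stands for the part that bears it (a point fixed in the world has none). Each returns a list of dicts, best first, with "conf" (0 to 1); they miss things now and then, are a little off and sometimes report something else, mostly with a low value. They report only what shows in the picture. A call takes as long as a camera call. They do not tell look-alikes from the thing itself.
- find_in(query, camera): "centre" ([column, row] in pixels, amid what is visible of it).
- place_of(query, camera): "centre" ([column, row] in pixels: a listed point, or the origin of a listed thing).
The state is a dict: "time_s": time; "joints": joint angles; "dq": joint speeds; "tau": joint torques, N m; "eef_pos": TCP position; "ee_rot": TCP orientation; "force": force on the tool from outside, world axes, zero at the start; "wrist_torque": the same for the moment, N m; "grip_width": opening from 0.0 (shut) to 1.0 (fully open); "grip_force": force on a finger pad.
Only numpy, scipy, OpenCV 4.12 (cv2) and the standard library are available. Lean on these libraries where they do the work, as an engineer would, in place of code of your own. Each camera call takes 0.05 s, during which the arm holds its last target. There are 200 camera calls.

TASK

Mark the test tile in the tile jig. Swing the spring clip by its red post round its pivot, over the tile's front edge, and on until it bears firmly but not hard on its brass stop pin, which leaves the tile home against the far fence; with the clip still on, press the blue-topped stamp down onto the tile with a firm, gentle push of about 10 N and let it spring back up. Then swing the clip right back to about where it is parked, well clear in front of the tile, leaving the tile flat and home against the far fence, and the things standing around undisturbed.

Things in the scene. Friction and masses are not known exactly. Their poses are not given: they have to be found in the camera images.
- jig: Tile-marking jig, fixed to the table: plywood plate 240 x 210 mm, 12 mm thick, from x -115 to +125 and y -135 to +75 mm in its own frame. Origin at table height; x points to its far side (away from the robot), y to the left, z up.
- pivot (a point): Axis of the clip's pivot screw, which is vertical; this point is at the height of post (52 mm above the table). In the jig's frame it lies at x -35, y -75 mm.
- swing (a joint): Clip's angle about the pivot screw (rad). 0 = parked in front of the tile, the arm pointing 145 deg counter-clockwise (from above) from jig x. Grows clockwise, onto the tile: the bead meets the tile's edge at about 0.95 to 1.15, the stop pin ends the swing at about 1.3 to 1.5. Limits -0.35 and 1.75. Friction (0.7 N at the post) holds it where it is left.
- post (a point): Middle of the clip's red thumb post: upright cylinder, 12 mm diameter, from 32 to 70 mm above the table (this point 52 mm), 72 mm from the pivot axis, on the end of the steel spring arm (12 mm wide, 28 to 31 mm above the table), right over the white bead. The point's x axis points along the arm away from the pivot, z up.
- tail (a point): Point on the clip's tail, a steel bar 10 mm wide and 6 mm thick that runs 52 mm from the pivot axis opposite the arm, 26 to 33 mm above the table. The point lies 45 mm from the pivot, on the side face that meets the stop pin. At the stop its horizontal distance from the pin's axis is about 4 mm. A push of F at the post loads the pin with about 1.6 F.
- stop: Brass stop pin, upright, 8 mm diameter, top 36 mm above the table, on a dark 15 mm collar; origin at the centre of its foot, 12 mm above the table. Fixed, but its setting differs by a few mm from time to time. It wants a firm push from the tail (over 5 N on the pin, which is about 3 N more at the post than sliding takes; 6 N more is right) and must never get more than 22 N.
- clip: The spring clip itself (arm, bead, red post and tail). Origin on the pivot axis, 22 mm above the table; x along the arm.
- tile_mid (a point): Centre of the loose test tile: terracotta with a blue glazed band, 100 x 100 x 8 mm, 0.16 kg, flat on the jig plate between the fences (top 20 mm above the table), 1 to 8 mm short of the far fence at the start. When home it is at jig x +30 mm, 16 mm above the table.
- tile: The same loose test tile; origin at the centre of its underside, axes along its sides, z up.
- stamp_top (a point): Centre of the top of the ink stamp's blue knob (26 mm diameter, 14 mm high), 83.5 mm above the table when up; jig x +55, y +20 mm. Pushed straight down it moves 7.5 mm until its foot meets the tile.
- stamp: The ink stamp (20 mm round rubber foot, rod, blue knob); origin at the centre of its foot's underside, 27.5 mm above the table when up. A return spring takes about 2 N at the start and 3 N at the tile; what is pushed beyond that presses on the tile. The tile should get 4 N or more for a moment, never more than 30 N.
- glaze_jar: Bystander: closed glaze jar, 60 mm diameter, 60 mm high, yellow cap; origin under its middle.
- ink_bowl: Bystander: white bowl, 90 mm across, 40 mm high; origin under its middle.
- spare_tiles: Bystander: stack of three spare tiles (white, blue and terracotta), 100 x 100 x 24 mm in all; origin under its middle.
- fence (a point): Middle of the top of the far fence's inner face (jig x +80, y 0 mm, 17 mm above the table). The aluminium fence is 5 mm high and three-sided: far fence, and side fences with inner faces at jig y +-52 mm; the front (robot side) is open.
- bracket (a point): Middle of the top of the grey bracket that carries the stamp: 30 mm wide in jig y, from jig x +48 to +110 mm, top 54 mm above the table; its overhang is 10 mm thick.
- bead (a point): Centre of the white bead under the post, a 16 mm ball. Free, its underside is 18.5 mm above the table, 1.5 mm lower than the tile's top. Sprung: it presses down with 2.5 to 3 N. Pushed sideways at the post it first slides the loose tile to the far fence, then rides up over the edge at about 4 to 9 N, and slides on the tile at about 1 to 3 N (more if a tight grip on the post holds the bead down).
Mind the look-alikes: they are no part of the job. Of the things that look like the tile, the largest one is meant.

How it is judged (in metres and radians):
On the way, in this order (a step that is already met when the one before it is completed fails the run):
1. the clip's bead is on the tile and its tail bears on the stop pin with more than 5 N (contact force between clip and stop above 5 N and contact force between clip and tile above 1 N), for 0.2 s.
2. with the clip still on the tile and at its stop pin (tail point within 7.5 mm of the pin's axis, bead pressing over 1 N), the stamp presses on the tile with 4 N or more (horizontal distance between tail and stop below 0.0075 m and contact force between clip and tile above 1 N and contact force between stamp and tile above 4 N), for 0.2 s.
3. the stamp is up again while the clip is still on the tile (z of stamp_top in the frame of jig above 0.0805 m and contact force between clip and tile above 1 N), for 0.05 s.
At the end, for the whole second after the job is handed in: The clip is swung back clear in front of the tile (swing below 0.65 rad) and still, the stamp is up (within 3 mm), and the tile lies flat, at rest and home against the far fence (within 2 mm) (value of joint swing below 0.65 rad and z of stamp_top in the frame of jig above 0.0805 m and x of tile_mid in the frame of jig between 0.028 and 0.0315 m and angle between tile_mid's own z axis and vertical below 0.04 rad and z of tile_mid in the frame of jig below 0.0175 m and linear speed of tile below 0.01 m/s and velocity of joint swing between -0.05 and 0.05 rad/s); the robot touches nothing.
It fails at once if the stop pin is loaded with more than 22 N (contact force between clip and stop above 22 N).
It fails at once if the stamp presses on the tile with more than 30 N (contact force between stamp and tile above 30 N).
It fails at once if the stamp presses on the tile (over 1 N) while the clip is not on it (contact force between stamp and tile above 1 N and contact force between clip and tile below 0.3 N).
It fails at once if the tile is tipped by more than about 9 degrees (angle between tile_mid's own z axis and vertical above 0.15 rad).
It fails at once if a bystander is moved by more than 15 mm (distance of any of glaze_jar, ink_bowl, spare_tiles from where it was at the start of the episode above 0.015 m).
It also fails if it takes over 72 s, if anything falls off the work surface, if the arm or the gripper's body presses on something with over 40 N, if the wrist force passes 120 N, or if a joint passes its speed limit or range.

## Working session

There is one attempt and no reset: what is moved stays moved. The work goes in short steps, Python scripts to look and compute and a shell command to move; the robot and the scene stay as the last step left them, time stands still between calls to the robot, and variables do not carry over. Pictures are saved under pics/ and viewed, at most 10 in all, crops included, and the job is handed in when it is done.

```bash
mkdir -p pics; cat > h.py <<'E'
import numpy as np, cv2
from rig import sense, capture, find_in, place_of
def ray(c,uv):
    x=(uv[0]-c["cx"])/c["fx"]; y=(uv[1]-c["cy"])/c["fy"]
    return np.array([x,-y,-1.])
def W(c):
    return np.linalg.inv(np.array(c["camera_from_world"]))
def atz(c,uv,z):
    M=W(c); d=M[:3,:3]@ray(c,uv); o=M[:3,3]
    return o+d*(z-o[2])/d[2]
def dep(c,uv):
    u,v=int(round(uv[0])),int(round(uv[1])); D=c["depth"][v-1:v+2,u-1:u+2]; d=np.median(D[D>0]) if (D>0).any() else 0
    M=W(c); return M[:3,:3]@(ray(c,uv)*d)+M[:3,3]
E
python3 - <<'E'
from h import *
np.set_printoptions(precision=1,suppress=True)
s=sense(); print(s)
Z=dict(pivot=52,post=52,tail=29.5,stop=12,tile_mid=16,stamp_top=83.5,fence=17,bracket=54,jig=0,tile=12,bead=26.5,glaze_jar=0,ink_bowl=0,spare_tiles=0)
for cam in ("scene","side"):
    c=capture(cam); cv2.imwrite(f"pics/{cam}0.png",c["color"][:,:,::-1])
    print(cam,[k for k in c])
    for q,z in Z.items():
        for r in place_of(q,cam)[:3]: print(q,np.array(r["centre"]),round(r["conf"],2),atz(c,r["centre"],z)[:2])
E
```

```text
{'time_s': 0.0, 'joints': array([ 0.9,  0.3,  1.5,  0. ,  1.3, -0.2]), 'dq': array([ 0.,  0., -0., -0.,  0., -0.]), 'tau': array([ -0. , -41.2, -26. ,  -0. ,   0. ,   0. ]), 'eef_pos': array([206.1, 482.5, 204.1]), 'ee_rot': array([-0. ,  0.2,  1. , -0. ]), 'force': array([-0.2,  0.1, -0.5]), 'wrist_torque': array([ 0. ,  0.1, -0. ]), 'grip_force': 0.0, 'grip_width': 0.995118616182158}
scene ['color', 'depth', 'fx', 'fy', 'cx', 'cy', 'camera_from_world']
pivot [279.3 200.9] 0.84 [520.2  55.2]
post [308.3 208.1] 0.77 [475.3 109.2]
post [311.8 218.3] 0.39 [487.3 138.7]
tail [263.5 199.2] 0.72 [537.3  13.2]
stop [290.  200.9] 0.62 [474.6  38.2]
stop [250.5 246.2] 0.59 [631.8 108.4]
tile_mid [159. 251.] 0.82 [814.9  17.4]
tile_mid [380.  216.8] 0.66 [322.7 195.5]
tile_mid [259.5 238. ] 0.62 [603.6 101.6]
stamp_top [253.8 228. ] 0.55 [629.  117.6]
stamp_top [259.7 198.7] 0.53 [572.5  50.6]
fence [242.1 242.1] 0.82 [644.1  92. ]
fence [221.6 176.2] 0.61 [ 580.4 -124.7]
bracket [239.7 238.9] 0.59 [658.2 107.1]
jig [262.3 197.7] 0.67 [521.5 -16.5]
jig [270.9 243.2] 0.63 [582.2 117.4]
jig [26
[... 557 characters left out ...]
[533.4  20.6]
stop [285.  232.7] 0.45 [479.6  26.7]
tile_mid [158.4 200.6] 0.92 [816.2  22. ]
tile_mid [222.  243.4] 0.69 [604.4 108.7]
tile_mid [348.  310.5] 0.63 [313.6 192.9]
stamp_top [206.3 219.4] 0.66 [635.3 112.6]
fence [205.6 235. ] 0.66 [649.8  97.2]
fence [274.7 260.7] 0.36 [478.  120.5]
bracket [201.6 223.9] 0.71 [654.5 101. ]
jig [238.1 253. ] 0.96 [565.5 110.7]
tile [225.7 243.8] 0.9 [597.7 103.8]
tile [162.4 204.7] 0.73 [801.3  29.1]
tile [345.  310.9] 0.73 [318.6 192.7]
bead [275.9 260.7] 0.73 [473.7 127.7]
glaze_jar [155.5 279.3] 0.78 [702.9 233.5]
glaze_jar [268.5 235.7] 0.25 [516.5  36.9]
ink_bowl [187.4 329.2] 0.86 [588.6 314.7]
spare_tiles [273.5 186.8] 0.77 [ 558. -149.]
```

```bash
python3 - <<'E'
import cv2,numpy as np
a=cv2.imread("pics/scene0.png")[150:330,130:410]; b=cv2.imread("pics/side0.png")[170:350,130:410]
cv2.imwrite("pics/both.png",np.vstack([cv2.resize(x,None,fx=1.66*1,fy=1.66,interpolation=cv2.INTER_CUBIC) for x in (a,b)]))
E
```

```text
(no output)
```

View pics/both.png

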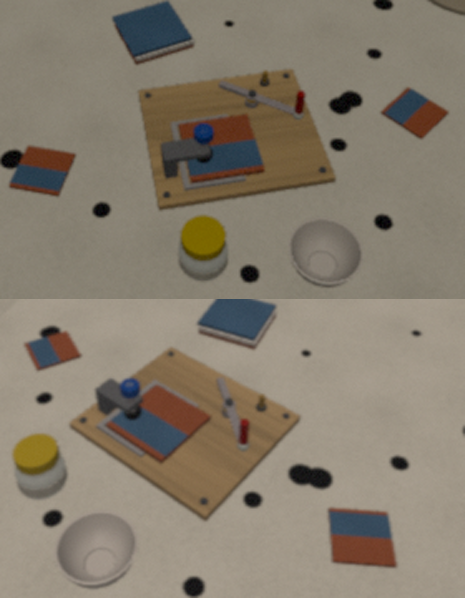

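Three things look like the tile, at scene pixels (159,251), (380,217) and (260,238). The one at (260,238) is the largest and sits between the fences under the stamp, so that is the one. The enlarged crop confirms it, with the red post at about (309,210) and the stop pin at about (290,199). Next I need a closer look with the wrist camera.

```bash
cat >> h.py <<'E'
from scipy.spatial.transform import Rotation as R
def Rt(s=None):
    s=s or sense(); q=s["ee_rot"]; return R.from_quat([q[1],q[2],q[3],q[0]])
def go(x,y,z,ydir=None):
    """tool-frame shift to world target (mm); ydir = wanted world heading (deg) of tool y, modulo half turn"""
    s=sense(); r=Rt(s); d=r.inv().apply(np.array([x,y,z])-s["eef_pos"])
    h=np.degrees(np.arctan2(*r.apply([0,1,0])[[1,0]])); hx=np.degrees(np.arctan2(*r.apply([1,0,0])[[1,0]]))
    print("pos",s["eef_pos"].round(1),"j6",s["joints"][5].round(2),"heading y %.1f x %.1f"%(h,hx),"tilt",r.apply([0,0,1]).round(3),"shift",d.round(1), "F",s["force"].round(1),"t",round(s["time_s"],2))
    if ydir is not None:
        e=(ydir-h+90)%180-90; print("az (rad) =",-np.radians(e).round(3),"deg",round(e,1))
E
python3 - <<'E'
from h import *
go(500,80,270,-19); print(capture("wrist")["mount"])
E
```

```text
pos [206.3 482.8 204.7] j6 -0.22 heading y 66.9 x 156.9 tilt [-0.  0. -1.] shift [-428.3 -255.   -65.3] F [-0.2  0.3 -0.2] t 1.5
az (rad) = 1.499 deg -85.9
[[ 2.69885829e-04  9.60704405e-01  2.77573364e-01  7.13336079e+01]
 [ 9.99999951e-01 -2.15133000e-04 -2.27711313e-04 -6.48120560e-02]
 [-1.59048071e-04  2.77573412e-01 -9.60704416e-01 -1.69183615e+02]
 [ 0.00000000e+00  0.00000000e+00  0.00000000e+00  1.00000000e+00]]
```

```bash
python3 -c "
from h import *
go(550,130,270,0)"
```

```text
pos [206.3 482.8 204.7] j6 -0.22 heading y 66.9 x 156.9 tilt [-0.  0. -1.] shift [-454.7 -189.4  -65.3] F [-0.4  0.1  0.8] t 1.55
az (rad) = 1.167 deg -66.9
```

```bash
python3 -m jog '[{"tx":-45,"ty":-19,"tz":-13,"jaw":0.5},{"tx":-45,"ty":-19,"tz":-13,"jaw":0.5},{"tx":-45,"ty":-19,"tz":-13,"jaw":0.5},{"tx":-45,"ty":-19,"tz":-13,"jaw":0.5},{"tx":-45,"ty":-19,"tz":-13,"jaw":0.5}]'
python3 -m jog '[{"tx":-45,"ty":-19,"jaw":0.5},{"tx":-45,"ty":-19,"jaw":0.5},{"tx":-45,"ty":-19,"jaw":0.5},{"tx":-45,"ty":-19,"jaw":0.5},{"tx":-45,"ty":-19,"jaw":0.5}]'
python3 -m jog '[{"az":0.18,"jaw":0.5},{"az":0.18,"jaw":0.5},{"az":0.18,"jaw":0.5},{"az":0.18,"jaw":0.5},{"az":0.18,"jaw":0.5}]'
python3 -m jog '[{"az":0.18,"jaw":0.5},{"az":0.09,"jaw":0.5},{"jaw":0.5},{"jaw":0.5}]'
cat >> h.py <<'E'
def wcap():
    s=sense(); c=capture("wrist"); T=np.eye(4); T[:3,:3]=Rt(s).as_matrix(); T[:3,3]=s["eef_pos"]
    c["camera_from_world"]=np.linalg.inv(T@np.array(c["mount"])); return c
E
python3 - <<'E'
from h import *
np.set_printoptions(precision=1,suppress=True)
go(550,130,270,0)
c=wcap(); cv2.imwrite("pics/wrist1.png",c["color"][:,:,::-1])
Z=dict(pivot=52,post=52,tail=29.5,stop=12,tile_mid=16,stamp_top=83.5,fence=17,bracket=54,jig=0,tile=12,bead=26.5,stamp=27.5)
for q,z in Z.items():
    for r in place_of(q,"wrist")[:2]: print(q,np.array(r["centre"]),round(r["conf"],2),atz(c,r["centre"],z)[:2],dep(c,r["centre"]))
E
```

```text
pos [206.3 482.8 204.7] j6 -0.22 heading y 66.9 x 156.9 tilt [-0.  0. -1.] shift [-454.7 -189.4  -65.3] F [-0.4  0.1  0.8] t 1.55
az (rad) = 1.167 deg -66.9schema error: expected keys tx, ty, tz, ax, ay, az, jaw
schema error: expected keys tx, ty, tz, ax, ay, az, jaw
schema error: expected keys tx, ty, tz, ax, ay, az, jaw
schema error: expected keys tx, ty, tz, ax, ay, az, jaw
```

View pics/wrist1.png

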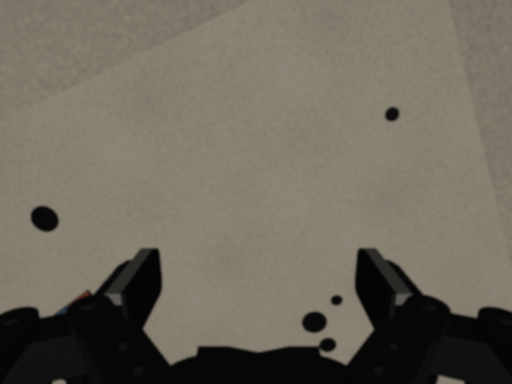

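The picture shows only bare table. All the moves were refused because each row needs every key.

```bash
python3 -m jog '[{"tx":-45,"ty":-19,"tz":-13,"ax":0,"ay":0,"az":0,"jaw":0.5},{"tx":-45,"ty":-19,"tz":-13,"ax":0,"ay":0,"az":0,"jaw":0.5},{"tx":-45,"ty":-19,"tz":-13,"ax":0,"ay":0,"az":0,"jaw":0.5},{"tx":-45,"ty":-19,"tz":-13,"ax":0,"ay":0,"az":0,"jaw":0.5},{"tx":-45,"ty":-19,"tz":-13,"ax":0,"ay":0,"az":0,"jaw":0.5}]'
python3 -m jog '[{"tx":-45,"ty":-19,"tz":0,"ax":0,"ay":0,"az":0,"jaw":0.5},{"tx":-45,"ty":-19,"tz":0,"ax":0,"ay":0,"az":0,"jaw":0.5},{"tx":-45,"ty":-19,"tz":0,"ax":0,"ay":0,"az":0,"jaw":0.5},{"tx":-45,"ty":-19,"tz":0,"ax":0,"ay":0,"az":0,"jaw":0.5},{"tx":-45,"ty":-19,"tz":0,"ax":0,"ay":0,"az":0,"jaw":0.5}]'
python3 -m jog '[{"tx":0,"ty":0,"tz":0,"ax":0,"ay":0,"az":0.18,"jaw":0.5},{"tx":0,"ty":0,"tz":0,"ax":0,"ay":0,"az":0.18,"jaw":0.5},{"tx":0,"ty":0,"tz":0,"ax":0,"ay":0,"az":0.18,"jaw":0.5},{"tx":0,"ty":0,"tz":0,"ax":0,"ay":0,"az":0.18,"jaw":0.5},{"tx":0,"ty":0,"tz":0,"ax":0,"ay":0,"az":0.18,"jaw":0.5}]'
python3 -m jog '[{"tx":0,"ty":0,"tz":0,"ax":0,"ay":0,"az":0.18,"jaw":0.5},{"tx":0,"ty":0,"tz":0,"ax":0,"ay":0,"az":0.09,"jaw":0.5},{"tx":0,"ty":0,"tz":0,"ax":0,"ay":0,"az":0,"jaw":0.5},{"tx":0,"ty":0,"tz":0,"ax":0,"ay":0,"az":0,"jaw":0.5}]'
cat > m.py <<'E'
from h import *
import sys
np.set_printoptions(precision=1,suppress=True)
go(550,130,270,0)
c=wcap(); cv2.imwrite(f"pics/{sys.argv[1]}.png",c["color"][:,:,::-1])
Z=dict(pivot=52,post=52,tail=29.5,stop=12,tile_mid=16,stamp_top=83.5,fence=17,bracket=54,jig=0,tile=12,bead=26.5,stamp=27.5)
for q,z in Z.items():
    for r in place_of(q,"wrist")[:2]: print(q,np.array(r["centre"]),round(r["conf"],2),atz(c,r["centre"],z)[:2],dep(c,r["centre"]))
E
python3 m.py wrist2
```

```text
time_s: 2.82
eef_pos: [376.8, 305.7, 270.3]
ee_rot: [0.0, 0.201, 0.98, 0.0]
force: [0.2, 0.3, 0.2]
grip_width: 0.252
grip_force: 0.0
time_s: 3.45
eef_pos: [546.4, 129.9, 269.7]
ee_rot: [0.0, 0.201, 0.98, 0.0]
force: [0.8, 0.5, 1.3]
grip_width: 0.252
grip_force: 0.0
time_s: 4.08
eef_pos: [545.5, 131.2, 269.7]
ee_rot: [-0.0, 0.609, 0.793, -0.0]
force: [0.2, 0.9, -0.3]
grip_width: 0.245
grip_force: 0.0
time_s: 4.58
eef_pos: [545.4, 131.2, 269.7]
ee_rot: [0.0, 0.708, 0.707, -0.0]
force: [0.3, 0.2, 0.2]
grip_width: 0.251
grip_force: 0.0
pos [545.4 131.2 269.7] j6 0.03 heading y -0.1 x 89.9 tilt [-0. -0. -1.] shift [-1.2  4.6 -0.3] F [0.3 0.2 0.2] t 4.58
az (rad) = -0.001 deg 0.1
pivot [230.  217.9] 0.78 [509.3  59. ] [507.5  51.6  32.1]
post [201.  169.3] 0.91 [476.  121.2] [477.9 123.4  62.7]
tail [246.4 239.2] 0.55 [528.7  20. ] [528.7  20.7  31.1]
stop [208.3 222. ] 0.61 [475.3  38.1] [475.8  39.3  15. ]
tile_mid [ 77.5 109.9] 0.94 [318.7 189.4] [313.2 189.1   5.7]
tile_mid [450.6 238.7] 0.83 [813.4  14.6] [820.5   9.7   4.9]
stamp_top [334.8 182. ] 0.74 [630.3 113.2] [630.4 113.1  83. ]
stamp_top [206.7 165.7] 0.62 [488.1 131.8] [479.7 121.4  31.1]
fence [335.8 189.1] 0.78 [648.2  86.8] [632.  104.9  83.3]
bracket [348.5 180.5] 0.86 [653.8 107.7] [653.8 107.6  53.7]
bracket [249.5 240.1] 0.25 [533.6  29.6] [533.   20.1  32.7]
tile [296.5 170.8] 0.97 [595.6 110.7] [594.7 112.3  19.8]
tile [445.7 241.4] 0.97 [809.7   8.7] [813.8   5.7   5.4]
bead [202.7 165.8] 0.86 [473.8 120.4] [477.1 124.1  45.4]
bead [246.5 240.5] 0.28 [528.7  16.7] [528.1  10.7  13.2]
stamp [323.1 170.1] 0.79 [627.7 114.9] [623.6 119.2  47.8]
```

View pics/wrist2.png

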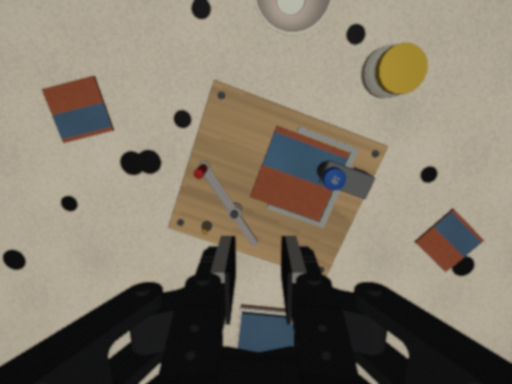

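The picture shows the red post at about (201,170), pivot screw (234,213), stop collar (207,226), stamp knob (335,179), tile around (297,172), and the plate corners at (216,80), (386,147), (328,272) and (168,227). I'll fit the jig pose from these.

```bash
python3 - <<'E'
from h import *
np.set_printoptions(precision=1,suppress=True)
c=wcap(); im=c["color"].astype(int)
P=[((216,80),12,(-115,75)),((386,147),12,(125,75)),((168,227),12,(-115,-135)),((348.5,180.5),54,(79,20)),((334.8,181),83.5,(55,20)),((234,213),34,(-35,-75))]
w=np.array([atz(c,p,z)[:2] for p,z,_ in P]); j=np.array([q for *_,q in P],float)
H=(j-j.mean(0)).T@(w-w.mean(0)); yaw=np.arctan2(H[0,1]-H[1,0],H[0,0]+H[1,1])
Rj=np.array([[np.cos(yaw),-np.sin(yaw)],[np.sin(yaw),np.cos(yaw)]]); t=w.mean(0)-Rj@j.mean(0)
print("yaw",np.degrees(yaw),"org",t,"\nres\n",w-(j@Rj.T+t))
piv=Rj@[-35,-75]+t; print("pivot",piv,"stamp",Rj@[55,20]+t)
m=(im[...,0]>110)&(im[...,1]<50)&(im[...,2]<50); m[:150]=0;m[190:]=0;m[:,:185]=0;m[:,215:]=0
v,u=np.nonzero(m); 
print(len(u)); 
if len(u):
  x=dict(u=u.mean(),v=v.mean()); print(x,u.min(),u.max(),v.min(),v.max(),atz(c,(u.mean(),v.mean()),55))
for nm,p,z in [("posttop",(202,168),70),("collar",(206.5,226),16)]:
  a=atz(c,p,z)[:2]; print(nm,a,"jig",Rj.T@(a-t), "rel pivot",np.linalg.norm(a-piv),np.degrees(np.arctan2(*(a-piv)[::-1])))
for h in (0,1.4): 
  a=yaw+np.radians(145)-h; print(h,"post",piv+72*np.array([np.cos(a),np.sin(a)]),"arm",np.degrees(a))
np.savez("jig.npz",yaw=yaw,t=t,piv=piv)
cr=c["color"][140:260,160:400,::-1]; cv2.imwrite("pics/crop.png",cv2.resize(cr,None,fx=3.3,fy=3.3,interpolation=cv2.INTER_CUBIC))
E
```

```text
yaw -20.669366341662535 org [572.  115.9] 
res
 [[ 2.1 -1.7]
 [-4.4 -0. ]
 [ 1.7  0.8]
 [ 0.8  0.8]
 [-0.3 -1. ]
 [ 0.1  1.1]]
pivot [512.8  58.1] stamp [630.5 115.2]
52
{'u': np.float64(198.28846153846155), 'v': np.float64(173.57692307692307)} 195 202 170 177 [473.  116.7  55. ]
posttop [480.4 126.6] jig [-89.5 -22.3] rel pivot 75.78238191725205 115.30948529172869
collar [473.   33.9] jig [ -63.7 -111.6] rel pivot 46.52535815626826 -148.70737919560142
0 post [472.2 117.5] arm 124.33063365833748
1.4 post [564.5 108.2] arm 44.11654234002223
```

View pics/crop.png

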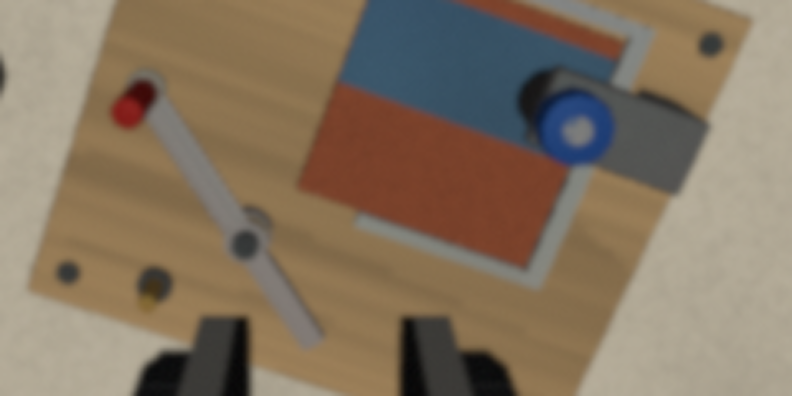

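```bash
python3 -m jog '[{"tx":0,"ty":0,"tz":0,"ax":0,"ay":0,"az":-0.18,"jaw":0.5},{"tx":0,"ty":0,"tz":0,"ax":0,"ay":0,"az":-0.18,"jaw":0.5},{"tx":0,"ty":0,"tz":0,"ax":0,"ay":0,"az":-0.18,"jaw":0.5},{"tx":0,"ty":0,"tz":0,"ax":0,"ay":0,"az":-0.06,"jaw":0.5}]'
python3 -c "
from h import *
go(472.5,117.5,110,34.3)"
```

```text
time_s: 5.78
eef_pos: [545.5, 131.2, 269.7]
ee_rot: [0.0, 0.466, 0.885, -0.0]
force: [0.3, -0.0, 0.0]
grip_width: 0.248
grip_force: 0.0
pos [545.5 131.2 269.7] j6 -0.57 heading y 34.4 x 124.4 tilt [ 0. -0. -1.] shift [ 29.9 -68.  159.7] F [ 0.3 -0.   0. ] t 5.78
az (rad) = 0.002 deg -0.1
```

```bash
python3 -m jog '[{"tx":10,"ty":-22.7,"tz":30,"ax":0,"ay":0,"az":0,"jaw":0.5},{"tx":10,"ty":-22.7,"tz":40,"ax":0,"ay":0,"az":0,"jaw":0.5},{"tx":10,"ty":-22.6,"tz":40,"ax":0,"ay":0,"az":0,"jaw":0.5},{"tx":0,"ty":0,"tz":40,"ax":0,"ay":0,"az":0,"jaw":0.5},{"tx":0,"ty":0,"tz":0,"ax":0,"ay":0,"az":0,"jaw":0.5}]'
python3 - <<'E'
from h import *
go(472.5,117.5,39,34.3)
for cam in("wrist","side"):
    c=wcap() if cam=="wrist" else capture(cam)
    if cam=="wrist": cv2.imwrite("pics/w3.png",np.hstack([c["color"][:,:,::-1]]))
    for q,z in (("post",52),("bead",26.5),("pivot",52),("stop",12)):
        for r in place_of(q,cam)[:1]: print(cam,q,np.round(r["centre"],1),round(r["conf"],2),atz(c,r["centre"],z)[:2].round(1),dep(c,r["centre"]).round(1))
E
```

```text
time_s: 6.4
eef_pos: [471.0, 117.8, 118.2]
ee_rot: [-0.002, 0.468, 0.884, -0.001]
force: [0.5, 1.0, 0.8]
grip_width: 0.249
grip_force: 0.0
pos [471.  117.8 118.2] j6 -0.59 heading y 34.2 x 124.2 tilt [-0.005  0.    -1.   ] shift [-1.3  1.4 79.1] F [0.5 1.  0.8] t 6.4
az (rad) = -0.002 deg 0.1
wrist post [264.8 198.9] 0.95 [474.9 119.9] [471.9 123.8  68.1]
wrist pivot [258.9 284.3] 0.75 [511.9  57.6] [518.6  47.8  32.6]
side bead [276.  262.9] 0.49 [471.9 133.3] [474.7 120.9  11.6]
side pivot [268.  223.3] 0.79 [515.3  49.7] [527.    7.3  10.5]
side stop [288.1 232.5] 0.36 [472.9  23.7] [470.8  34.7  23.1]
```

View pics/w3.png

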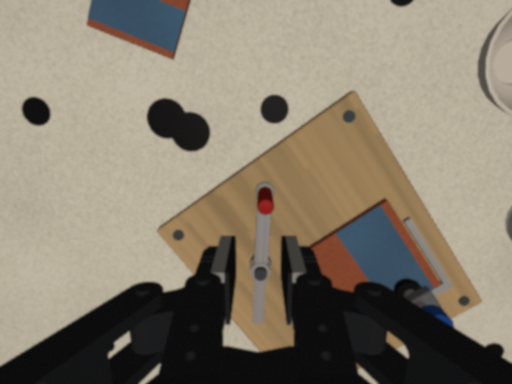

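The picture shows the post between the finger planes, with its top at about (265,203), and the arm lined up with tool x. I'll go down around it with the post at about (474,119).

```bash
python3 -m jog '[{"tx":0,"ty":3.5,"tz":20,"ax":0,"ay":0,"az":0,"jaw":0.5},{"tx":0,"ty":0,"tz":20,"ax":0,"ay":0,"az":0,"jaw":0.5},{"tx":0,"ty":0,"tz":15,"ax":0,"ay":0,"az":0,"jaw":0.5},{"tx":0,"ty":0,"tz":15,"ax":0,"ay":0,"az":0,"jaw":0.5},{"tx":0,"ty":0,"tz":0,"ax":0,"ay":0,"az":0,"jaw":0.5}]'
python3 -m jog '[{"tx":0,"ty":0,"tz":0,"ax":0,"ay":0,"az":0,"jaw":0.64},{"tx":0,"ty":0,"tz":0,"ax":0,"ay":0,"az":0,"jaw":0.64},{"tx":0,"ty":0,"tz":0,"ax":0,"ay":0,"az":0,"jaw":0.64}]' 20
python3 -c "
from h import *
go(474,119,40,32.3)
c=wcap()
cv2.imwrite('pics/w4.png',c['color'][140:300,150:380,::-1])
for r in place_of('post','wrist')[:1]: print(r,atz(c,r['centre'],52))"
```

```text
time_s: 7.52
eef_pos: [474.7, 119.8, 48.9]
ee_rot: [-0.001, 0.468, 0.884, -0.0]
force: [-0.4, -0.8, 0.1]
grip_width: 0.25
grip_force: 0.0
time_s: 7.9
eef_pos: [475.4, 119.8, 50.1]
ee_rot: [0.0, 0.468, 0.884, 0.0]
force: [0.0, 0.8, -0.2]
grip_width: 0.183
grip_force: 0.0
pos [475.4 119.8  50.1] j6 -0.59 heading y 34.2 x 124.2 tilt [ 0.001 -0.    -1.   ] shift [ 0.1 -1.7 10.1] F [ 0.   0.8 -0.2] t 7.9
az (rad) = 0.033 deg -1.9
{'centre': [256.5, 234.4], 'conf': 0.71} [474.56979828 118.90929711  52.        ]
```

View pics/w4.png

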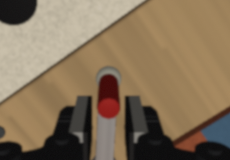

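The post now stands between the fingers, at crop pixel (108,105). Going down 10 mm, then starting the swing.

```bash
python3 -m jog '[{"tx":0,"ty":0,"tz":10,"ax":0,"ay":0,"az":0,"jaw":0.64},{"tx":0,"ty":0,"tz":0,"ax":0,"ay":0,"az":0,"jaw":0.64}]'
python3 -m jog '[{"tx":-0.7,"ty":8.6,"tz":0,"ax":0,"ay":0,"az":0.12,"jaw":0.64},{"tx":-0.7,"ty":8.6,"tz":0,"ax":0,"ay":0,"az":0.12,"jaw":0.64},{"tx":-0.7,"ty":8.6,"tz":0,"ax":0,"ay":0,"az":0.12,"jaw":0.64},{"tx":-0.7,"ty":8.6,"tz":0,"ax":0,"ay":0,"az":0.12,"jaw":0.64},{"tx":-0.7,"ty":8.6,"tz":0,"ax":0,"ay":0,"az":0.12,"jaw":0.64}]'
cat >> h.py <<'E'
piv=np.array([512.8,58.1])
def st():
    s=sense(); r=Rt(s); d=s["eef_pos"][:2]-piv; t=r.inv().apply(np.r_[d,0])
    f=r.inv().apply(s["force"]); a=np.degrees(np.arctan2(d[1],d[0]))
    print("pos",s["eef_pos"].round(1),"rel pivot in tool x,y",t[:2].round(1),"r",np.linalg.norm(d).round(1),"TCP swing",np.radians(124.3-a).round(3),"Ftool",f.round(1),"t",s["time_s"].round(2))
E
python3 -c "
from h import *
st()"
```

```text
time_s: 8.25
eef_pos: [474.6, 119.8, 38.8]
ee_rot: [-0.001, 0.468, 0.884, -0.0]
force: [-0.1, -0.5, 0.1]
grip_width: 0.177
grip_force: 0.0
time_s: 8.88
eef_pos: [516.1, 131.4, 39.5]
ee_rot: [-0.0, 0.71, 0.705, -0.0]
force: [-0.8, -1.2, -0.6]
grip_width: 0.177
grip_force: 0.4Traceback (most recent call last):
  File "<string>", line 3, in <module>
    st()
    ~~^^
  File "h.py", line 31, in st
    print("pos",s["eef_pos"].round(1),"rel pivot in tool x,y",t[:2].round(1),"r",np.linalg.norm(d).round(1),"TCP swing",np.radians(124.3-a).round(3),"Ftool",f.round(1),"t",s["time_s"].round(2))
                                                                                                                                                                            ^^^^^^^^^^^^^^^^^
AttributeError: 'float' object has no attribute 'round'
```

```bash
sed -i 's/s\["time_s"\].round(2)/round(s["time_s"],2)/' h.py
python3 -m jog '[{"tx":-0.7,"ty":8.6,"tz":0,"ax":0,"ay":0,"az":0.12,"jaw":0.64},{"tx":-0.6,"ty":7.2,"tz":0,"ax":0,"ay":0,"az":0.1,"jaw":0.64},{"tx":-0.3,"ty":3.6,"tz":0,"ax":0,"ay":0,"az":0.05,"jaw":0.64},{"tx":0,"ty":0,"tz":0,"ax":0,"ay":0,"az":0,"jaw":0.64}]'
python3 -c "
from h import *
st()"
python3 -m jog '[{"tx":-0.2,"ty":2.2,"tz":0,"ax":0,"ay":0,"az":0.03,"jaw":0.64},{"tx":-0.2,"ty":2.2,"tz":0,"ax":0,"ay":0,"az":0.03,"jaw":0.64},{"tx":0,"ty":0,"tz":0,"ax":0,"ay":0,"az":0,"jaw":0.64}]'
python3 -c "
from h import *
st()"
```

```text
time_s: 9.38
eef_pos: [535.3, 128.0, 39.5]
ee_rot: [-0.0, 0.797, 0.604, -0.0]
force: [0.3, -0.2, -0.9]
grip_width: 0.177
grip_force: 0.0
pos [535.3 128.   39.5] rel pivot in tool x,y [73.4  2.8] r 73.5 TCP swing 0.91 Ftool [-0.1  0.4  0.9] t 9.38
time_s: 9.75
eef_pos: [539.5, 126.4, 39.7]
ee_rot: [0.0, 0.815, 0.58, 0.0]
force: [-0.5, -0.7, 0.2]
grip_width: 0.176
grip_force: 0.1
pos [539.5 126.4  39.7] rel pivot in tool x,y [73.3  2.9] r 73.3 TCP swing 0.971 Ftool [-0.8 -0.3 -0.2] t 9.75
```

```bash
python3 -m jog '[{"tx":-0.2,"ty":2.2,"tz":0,"ax":0,"ay":0,"az":0.03,"jaw":0.64},{"tx":-0.2,"ty":2.2,"tz":0,"ax":0,"ay":0,"az":0.03,"jaw":0.64},{"tx":0,"ty":0,"tz":0,"ax":0,"ay":0,"az":0,"jaw":0.64}]' | grep width; python3 -c "
from h import *
st()"
python3 -m jog '[{"tx":-0.2,"ty":2.2,"tz":0,"ax":0,"ay":0,"az":0.03,"jaw":0.64},{"tx":-0.2,"ty":2.2,"tz":0,"ax":0,"ay":0,"az":0.03,"jaw":0.64},{"tx":0,"ty":0,"tz":0,"ax":0,"ay":0,"az":0,"jaw":0.64}]' | grep width; python3 -c "
from h import *
st()"
python3 -m jog '[{"tx":-0.2,"ty":2.2,"tz":0,"ax":0,"ay":0,"az":0.03,"jaw":0.64},{"tx":-0.2,"ty":2.2,"tz":0,"ax":0,"ay":0,"az":0.03,"jaw":0.64},{"tx":0,"ty":0,"tz":0,"ax":0,"ay":0,"az":0,"jaw":0.64}]' | grep width; python3 -c "
from h import *
st()"
python3 -m jog '[{"tx":-0.2,"ty":2.2,"tz":0,"ax":0,"ay":0,"az":0.03,"jaw":0.64},{"tx":-0.1,"ty":1.4,"tz":0,"ax":0,"ay":0,"az":0.02,"jaw":0.64},{"tx":0,"ty":0,"tz":0,"ax":0,"ay":0,"az":0,"jaw":0.64}]' | grep width; python3 -c "
from h import *
st()"
```

```text
grip_width: 0.18
pos [543.6 124.5  39.7] rel pivot in tool x,y [73.1  3. ] r 73.2 TCP swing 1.033 Ftool [ 0.1  0.6 -0.5] t 10.12
grip_width: 0.178
pos [547.5 122.4  39.7] rel pivot in tool x,y [72.9  3. ] r 73.0 TCP swing 1.093 Ftool [-0.1  0.2 -0.3] t 10.5
grip_width: 0.181
pos [551.  120.2  39.7] rel pivot in tool x,y [72.8  2.8] r 72.9 TCP swing 1.151 Ftool [-0.1 -1.9 -1.2] t 10.88
grip_width: 0.179
pos [552.9 118.6  39.7] rel pivot in tool x,y [72.6  1.5] r 72.6 TCP swing 1.184 Ftool [-0.6 -9.2 -5.7] t 11.25
```

```bash
python3 -m jog '[{"tx":-0.1,"ty":0.7,"tz":0,"ax":0,"ay":0,"az":0.01,"jaw":0.64},{"tx":0,"ty":0.7,"tz":0,"ax":0,"ay":0,"az":0.01,"jaw":0.64},{"tx":0,"ty":0,"tz":0,"ax":0,"ay":0,"az":0,"jaw":0.64}]' | grep width; python3 -c "
from h import *
st()"
python3 -m jog '[{"tx":-0.1,"ty":0.7,"tz":0,"ax":0,"ay":0,"az":0.01,"jaw":0.64},{"tx":0,"ty":0.7,"tz":0,"ax":0,"ay":0,"az":0.01,"jaw":0.64},{"tx":0,"ty":0,"tz":0,"ax":0,"ay":0,"az":0,"jaw":0.64}]' | grep width; python3 -c "
from h import *
st()"
```

```text
grip_width: 0.179
pos [555.4 117.1  39.8] rel pivot in tool x,y [72.7  3. ] r 72.8 TCP swing 1.224 Ftool [-0.6 -0.1  0.1] t 11.62
grip_width: 0.178
pos [556.2 116.4  39.7] rel pivot in tool x,y [72.6  2.6] r 72.7 TCP swing 1.238 Ftool [ 0.6 -3.1 -1.6] t 12.0
```

```bash
python3 -m jog '[{"tx":-0.1,"ty":1.4,"tz":0,"ax":0,"ay":0,"az":0.02,"jaw":0.64},{"tx":-0.1,"ty":1.4,"tz":0,"ax":0,"ay":0,"az":0.02,"jaw":0.64},{"tx":0,"ty":0,"tz":0,"ax":0,"ay":0,"az":0,"jaw":0.64}]' | grep width; python3 -c "
from h import *
st()"
python3 -m jog '[{"tx":-0.1,"ty":1.4,"tz":0,"ax":0,"ay":0,"az":0.02,"jaw":0.64},{"tx":-0.1,"ty":1.4,"tz":0,"ax":0,"ay":0,"az":0.02,"jaw":0.64},{"tx":0,"ty":0,"tz":0,"ax":0,"ay":0,"az":0,"jaw":0.64}]' | grep width; python3 -c "
from h import *
st()"
python3 -m jog '[{"tx":-0.1,"ty":1.4,"tz":0,"ax":0,"ay":0,"az":0.02,"jaw":0.64},{"tx":0,"ty":0,"tz":0,"ax":0,"ay":0,"az":0,"jaw":0.64}]' | grep width; python3 -c "
from h import *
st()"
```

```text
grip_width: 0.18
pos [558.7 114.5  39.7] rel pivot in tool x,y [72.6  2.9] r 72.7 TCP swing 1.282 Ftool [ 0.6 -2.1 -0.6] t 12.38
grip_width: 0.182
pos [560.7 112.5  39.7] rel pivot in tool x,y [72.5  2.8] r 72.5 TCP swing 1.32 Ftool [ 0.4 -2.9 -0.4] t 12.75
grip_width: 0.179
pos [561.6 111.6  39.7] rel pivot in tool x,y [72.4  2.6] r 72.5 TCP swing 1.338 Ftool [ 1.1 -0.7 -1. ] t 13.0
```

```bash
python3 -m jog '[{"tx":-0.1,"ty":0.8,"tz":0,"ax":0,"ay":0,"az":0.01,"jaw":0.64},{"tx":0,"ty":0,"tz":0,"ax":0,"ay":0,"az":0,"jaw":0.64}]' | grep width; python3 -c "
from h import *
st()"
python3 -m jog '[{"tx":-0.1,"ty":0.8,"tz":0,"ax":0,"ay":0,"az":0.01,"jaw":0.64},{"tx":0,"ty":0,"tz":0,"ax":0,"ay":0,"az":0,"jaw":0.64}]' | grep width; python3 -c "
from h import *
st()"
python3 -m jog '[{"tx":-0.1,"ty":0.8,"tz":0,"ax":0,"ay":0,"az":0.01,"jaw":0.64},{"tx":0,"ty":0,"tz":0,"ax":0,"ay":0,"az":0,"jaw":0.64}]' | grep width; python3 -c "
from h import *
st()"
```

```text
grip_width: 0.179
pos [562.1 111.2  39.7] rel pivot in tool x,y [72.4  2.6] r 72.4 TCP swing 1.347 Ftool [ 1.8 -2.4 -0.3] t 13.25
grip_width: 0.18
pos [562.7 110.5  39.7] rel pivot in tool x,y [72.3  2.7] r 72.3 TCP swing 1.359 Ftool [ 1.6 -1.2 -0.7] t 13.5
grip_width: 0.185
pos [563.2 109.9  39.7] rel pivot in tool x,y [72.2  2.8] r 72.2 TCP swing 1.37 Ftool [ 1.4 -1.4 -0.2] t 13.75
```

```bash
python3 -m jog '[{"tx":0,"ty":1.2,"tz":0,"ax":0,"ay":0,"az":0.015,"jaw":0.64},{"tx":0,"ty":0,"tz":0,"ax":0,"ay":0,"az":0,"jaw":0.64}]' | grep width; python3 -c "
from h import *
st()"
python3 -m jog '[{"tx":0,"ty":1,"tz":0,"ax":0,"ay":0,"az":0.015,"jaw":0.64},{"tx":0,"ty":0,"tz":0,"ax":0,"ay":0,"az":0,"jaw":0.64}]' | grep width; python3 -c "
from h import *
st()"
python3 -m jog '[{"tx":0,"ty":0.8,"tz":0,"ax":0,"ay":0,"az":0.01,"jaw":0.64},{"tx":0,"ty":0,"tz":0,"ax":0,"ay":0,"az":0,"jaw":0.64}]' | grep width; python3 -c "
from h import *
st()"
```

```text
grip_width: 0.178
pos [564.1 109.   39.7] rel pivot in tool x,y [72.3  3. ] r 72.3 TCP swing 1.388 Ftool [ 1.6 -1.4  1.3] t 14.0
grip_width: 0.183
pos [564.8 108.4  39.7] rel pivot in tool x,y [72.3  2.8] r 72.3 TCP swing 1.4 Ftool [ 1.4 -2.1 -0.6] t 14.25
grip_width: 0.173
pos [565.4 107.9  39.7] rel pivot in tool x,y [72.3  2.8] r 72.4 TCP swing 1.411 Ftool [ 0.6 -2.3 -0.9] t 14.5
```

```bash
python3 -m jog '[{"tx":-0.1,"ty":0.8,"tz":0,"ax":0,"ay":0,"az":0.01,"jaw":0.64},{"tx":0,"ty":0,"tz":0,"ax":0,"ay":0,"az":0,"jaw":0.64}]' | grep width; python3 -c "
from h import *
st()"
python3 -m jog '[{"tx":-0.1,"ty":0.7,"tz":0,"ax":0,"ay":0,"az":0.01,"jaw":0.64},{"tx":0,"ty":0,"tz":0,"ax":0,"ay":0,"az":0,"jaw":0.64}]' | grep width; python3 -c "
from h import *
st()"
```

```text
grip_width: 0.176
pos [565.9 107.2  39.7] rel pivot in tool x,y [72.3  3. ] r 72.4 TCP swing 1.423 Ftool [ 0.4 -1.8 -0.1] t 14.75
grip_width: 0.181
pos [566.4 106.7  39.7] rel pivot in tool x,y [72.3  2.9] r 72.3 TCP swing 1.432 Ftool [ 1.5 -2.3 -0.6] t 15.0
```

```bash
python3 -m jog '[{"tx":-0.1,"ty":0.8,"tz":0,"ax":0,"ay":0,"az":0.01,"jaw":0.64},{"tx":0,"ty":0,"tz":0,"ax":0,"ay":0,"az":0,"jaw":0.64}]' | grep width; python3 -c "
from h import *
st()"
python3 -m jog '[{"tx":-0.1,"ty":0.7,"tz":0,"ax":0,"ay":0,"az":0.01,"jaw":0.64},{"tx":0,"ty":0,"tz":0,"ax":0,"ay":0,"az":0,"jaw":0.64}]' | grep width; python3 -c "
from h import *
st()"
```

```text
grip_width: 0.184
pos [566.8 106.   39.7] rel pivot in tool x,y [72.2  3. ] r 72.2 TCP swing 1.444 Ftool [ 0.7 -1.3 -0. ] t 15.25
grip_width: 0.179
pos [567.2 105.5  39.7] rel pivot in tool x,y [72.1  3. ] r 72.1 TCP swing 1.453 Ftool [ 1.7 -1.7  0.5] t 15.5
```

```bash
python3 -m jog '[{"tx":0,"ty":0.8,"tz":0,"ax":0,"ay":0,"az":0.01,"jaw":0.64},{"tx":0,"ty":0,"tz":0,"ax":0,"ay":0,"az":0,"jaw":0.64}]' | grep width; python3 -c "
from h import *
st()"
python3 -m jog '[{"tx":0,"ty":0.7,"tz":0,"ax":0,"ay":0,"az":0.01,"jaw":0.64},{"tx":0,"ty":0,"tz":0,"ax":0,"ay":0,"az":0,"jaw":0.64}]' | grep width; python3 -c "
from h import *
st()
c=wcap()
for q,z in (('post',52),('tail',29.5),('stop',12),('pivot',52)):
  for r in place_of(q,'wrist')[:1]: print(q,r,atz(c,r['centre'],z))
capture('scene')
c=capture('side')
for q,z in (('post',52),('tail',29.5),('stop',12),('pivot',52)):
  for r in place_of(q,'side')[:1]: print(q,r,atz(c,r['centre'],z))"
```

```text
grip_width: 0.176
pos [567.7 104.9  39.7] rel pivot in tool x,y [72.1  3. ] r 72.2 TCP swing 1.464 Ftool [ 1.5 -2.2 -0.1] t 15.75
grip_width: 0.182
pos [568.1 104.5  39.7] rel pivot in tool x,y [72.1  2.9] r 72.2 TCP swing 1.472 Ftool [ 2.  -3.  -1.2] t 16.0
post {'centre': [253.4, 240.0], 'conf': 0.57} [566.17675722 106.72230046  52.        ]
stop {'centre': [289.1, 177.0], 'conf': 0.58} [598.51977175 107.08355173  12.        ]
pivot {'centre': [254.8, 354.7], 'conf': 0.78} [512.97228555  57.63159064  52.        ]
post {'centre': [189.8, 332.8], 'conf': 0.66} [562.25222375 345.4851281   52.        ]
tail {'centre': [285.2, 226.6], 'conf': 0.72} [480.70256627  24.58942683  29.5       ]
stop {'centre': [289.2, 234.6], 'conf': 0.39} [468.75222948  29.58455758  12.        ]
pivot {'centre': [269.4, 222.5], 'conf': 0.56} [513.10906566  46.2018879   52.        ]
```

```bash
python3 -m jog '[{"tx":0,"ty":0.6,"tz":0,"ax":0,"ay":0,"az":0.008,"jaw":0.64},{"tx":0,"ty":0,"tz":0,"ax":0,"ay":0,"az":0,"jaw":0.64}]' | grep width; python3 -c "
from h import *
st()"
python3 -m jog '[{"tx":0,"ty":0.6,"tz":0,"ax":0,"ay":0,"az":0.008,"jaw":0.64},{"tx":0,"ty":0,"tz":0,"ax":0,"ay":0,"az":0,"jaw":0.64}]' | grep width; python3 -c "
from h import *
st()"
```

```text
grip_width: 0.182
pos [568.4 104.1  39.6] rel pivot in tool x,y [72.1  2.8] r 72.2 TCP swing 1.478 Ftool [ 0.7 -4.8 -2.1] t 16.8
grip_width: 0.183
pos [568.7 103.8  39.6] rel pivot in tool x,y [72.1  2.6] r 72.2 TCP swing 1.484 Ftool [ 0.9 -4.9 -1.9] t 17.05
```

```bash
python3 -m jog '[{"tx":0,"ty":0.5,"tz":0,"ax":0,"ay":0,"az":0.003,"jaw":0.64},{"tx":0,"ty":0,"tz":0,"ax":0,"ay":0,"az":0,"jaw":0.64}]' | grep width; python3 -c "
from h import *
st()"
python3 -m jog '[{"tx":0,"ty":0,"tz":0,"ax":0,"ay":0,"az":0,"jaw":0.64},{"tx":0,"ty":0,"tz":0,"ax":0,"ay":0,"az":0,"jaw":0.64}]' | grep width; python3 -c "
from h import *
st()"
```

```text
grip_width: 0.177
pos [568.8 103.6  39.6] rel pivot in tool x,y [72.1  2.6] r 72.2 TCP swing 1.488 Ftool [ 0.9 -7.3 -1.8] t 17.3
grip_width: 0.18
pos [568.8 103.6  39.6] rel pivot in tool x,y [72.1  2.6] r 72.2 TCP swing 1.487 Ftool [ 1.5 -7.7 -1.9] t 17.55
```

```bash
python3 -m jog '[{"tx":0,"ty":0.15,"tz":0,"ax":0,"ay":0,"az":0,"jaw":0.64},{"tx":0,"ty":0,"tz":0,"ax":0,"ay":0,"az":0,"jaw":0.64},{"tx":0,"ty":0,"tz":0,"ax":0,"ay":0,"az":0,"jaw":0.64}]' | grep width; python3 -c "
from h import *
st()"
python3 -m jog '[{"tx":0,"ty":-0.6,"tz":0,"ax":0,"ay":0,"az":0,"jaw":0.64},{"tx":0,"ty":-0.8,"tz":0,"ax":0,"ay":0,"az":0,"jaw":0.64},{"tx":0,"ty":-0.6,"tz":0,"ax":0,"ay":0,"az":0,"jaw":0.56},{"tx":0,"ty":0,"tz":0,"ax":0,"ay":0,"az":0,"jaw":0.5},{"tx":0,"ty":0,"tz":0,"ax":0,"ay":0,"az":0,"jaw":0.5}]'
python3 -c "
from h import *
st()"
```

```text
grip_width: 0.179
pos [568.8 103.5  39.6] rel pivot in tool x,y [72.1  2.7] r 72.2 TCP swing 1.488 Ftool [ 1.4 -6.  -2.5] t 17.93
time_s: 18.55
eef_pos: [568.3, 104.3, 39.7]
ee_rot: [0.0, 0.936, 0.352, 0.0]
force: [-0.3, -0.0, -0.3]
grip_width: 0.251
grip_force: 0.0
pos [568.3 104.3  39.7] rel pivot in tool x,y [72.2  1.8] r 72.2 TCP swing 1.475 Ftool [-0.2 -0.2  0.3] t 18.55
```

```bash
python3 -m jog '[{"tx":0,"ty":0,"tz":-20,"ax":0,"ay":0,"az":0,"jaw":0.5},{"tx":0,"ty":0,"tz":-40,"ax":0,"ay":0,"az":0,"jaw":0.5},{"tx":0,"ty":0,"tz":-40,"ax":0,"ay":0,"az":0,"jaw":1},{"tx":0,"ty":0,"tz":0,"ax":0,"ay":0,"az":0,"jaw":1},{"tx":0,"ty":0,"tz":0,"ax":0,"ay":0,"az":0,"jaw":1}]'
python3 - <<'E'
from h import *
np.set_printoptions(precision=1,suppress=True)
c=wcap()
for cam in ("wrist","side","scene"):
  if cam!="wrist": c=capture(cam)
  if cam=="side": cv2.imwrite("pics/side5.png",cv2.resize(c["color"][170:300,180:320,::-1],None,fx=4,fy=4,interpolation=cv2.INTER_CUBIC))
  for q,z in (("stamp_top",83.5),("post",52),("tail",29.5),("stop",12),("tile_mid",16),("bracket",54)):
    for r in place_of(q,cam)[:1]: print(cam,q,np.array(r['centre']),round(r['conf'],2),atz(c,r['centre'],z)[:2])
go(630.4,114,100)
E
```

```text
time_s: 19.18
eef_pos: [567.8, 104.4, 139.0]
ee_rot: [-0.0, 0.936, 0.352, -0.0]
force: [-0.0, -0.2, 0.1]
grip_width: -0.003
grip_force: 0.0
wrist stamp_top [304.8 122.9] 0.75 [629.3 117.5]
wrist post [253.1 187.1] 0.87 [566.  109.2]
wrist tile_mid [277.7 151.9] 0.66 [597.4 108.1]
wrist bracket [331.7 104.9] 0.81 [653.2 107. ]
side stamp_top [210.6 219.6] 0.54 [626.3 110.2]
side post [238.4 233.7] 0.62 [566.8 101.7]
side tail [285.2 228.1] 0.51 [479.4  29.4]
side stop [285.9 232.1] 0.51 [478.1  24.1]
side tile_mid [222.3 240.9] 0.9 [606.7 101.4]
side bracket [201.4 227.4] 0.71 [650.2 111.3]
scene stamp_top [254.4 230.4] 0.52 [631.3 123.9]
scene post [275.  223.3] 0.5 [567.2 108. ]
scene tail [287.8 195.8] 0.81 [479.8  34.3]
scene stop [290.1 204.5] 0.46 [481.4  48.5]
scene tile_mid [258. 239.] 0.97 [608.1 102.3]
scene bracket [239.1 241.6] 0.56 [663.  112.8]
pos [568.1 104.6 139.7] j6 0.83 heading y -48.8 x 41.2 tilt [-0. -0. -1.] shift [53.1 33.9 39.7] F [ 0.2  0.9 -0.2] t 20.23
```

View pics/side5.png

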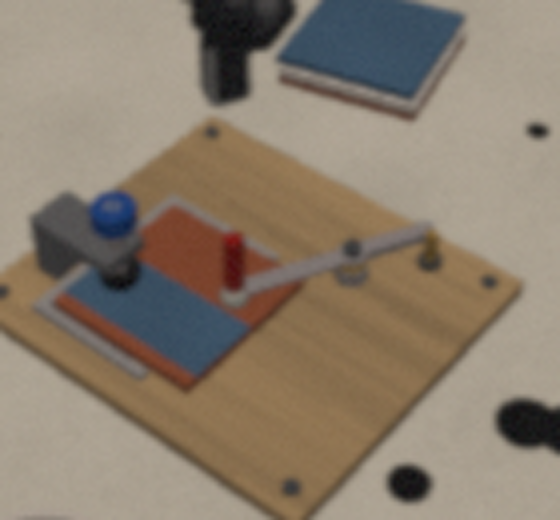

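The picture shows the bead on the tile, post at (232,262), the tail against the brass pin at (430,240), and the stamp up at (113,212). Next is the stamp.

```bash
python3 -m jog '[{"tx":27,"ty":16.5,"tz":0,"ax":0,"ay":0,"az":0,"jaw":1},{"tx":26.5,"ty":16.5,"tz":10,"ax":0,"ay":0,"az":0,"jaw":1},{"tx":0,"ty":0,"tz":25,"ax":0,"ay":0,"az":0,"jaw":1},{"tx":0,"ty":0,"tz":12,"ax":0,"ay":0,"az":0,"jaw":1},{"tx":0,"ty":0,"tz":0,"ax":0,"ay":0,"az":0,"jaw":1}]'
python3 -m jog '[{"tx":0,"ty":0,"tz":3,"ax":0,"ay":0,"az":0,"jaw":1},{"tx":0,"ty":0,"tz":3,"ax":0,"ay":0,"az":0,"jaw":1},{"tx":0,"ty":0,"tz":0,"ax":0,"ay":0,"az":0,"jaw":1}]'
```

```text
time_s: 20.85
eef_pos: [629.6, 114.9, 92.2]
ee_rot: [-0.0, 0.936, 0.352, -0.001]
force: [0.2, -0.0, -0.1]
grip_width: 0.003
grip_force: 0.0
time_s: 21.22
eef_pos: [630.1, 114.9, 86.8]
ee_rot: [0.0, 0.936, 0.352, 0.0]
force: [0.7, 0.3, -0.4]
grip_width: 0.001
grip_force: 0.0
```

```bash
python3 -m jog '[{"tx":0,"ty":0,"tz":3,"ax":0,"ay":0,"az":0,"jaw":1},{"tx":0,"ty":0,"tz":3,"ax":0,"ay":0,"az":0,"jaw":1},{"tx":0,"ty":0,"tz":0,"ax":0,"ay":0,"az":0,"jaw":1}]' | egrep 'pos|force'
python3 -m jog '[{"tx":0,"ty":0,"tz":2,"ax":0,"ay":0,"az":0,"jaw":1},{"tx":0,"ty":0,"tz":1.5,"ax":0,"ay":0,"az":0,"jaw":1},{"tx":0,"ty":0,"tz":0,"ax":0,"ay":0,"az":0,"jaw":1}]' | egrep 'pos|force'
```

```text
eef_pos: [629.9, 115.0, 80.3]
force: [-0.0, -0.4, -0.8]
grip_force: 0.0
eef_pos: [630.0, 114.9, 77.1]
force: [1.2, -0.7, -0.8]
grip_force: 0.0
```

```bash
python3 - <<'E'
from h import *
c=wcap(); a=c["color"][120:330,150:400,::-1]; np.set_printoptions(precision=1,suppress=True)
for cam in ("wrist","side"):
  if cam=="side": c=capture("side"); b=c["color"][160:300,150:316,::-1]
  for r in place_of("stamp_top",cam)[:2]: print(cam,r,atz(c,r["centre"],83.5),dep(c,r["centre"]))
print(sense()["force"],sense()["eef_pos"])
cv2.imwrite("pics/st.png",np.hstack([cv2.resize(a,(400,336)),cv2.resize(b,(398,336))]))
E
```

```text
wrist {'centre': [259.9, 235.3], 'conf': 0.58} [630.4 114.7  83.5] [630.6 114.9  84. ]
side {'centre': [206.8, 220.9], 'conf': 0.44} [632.3 116.6  83.5] [632.8 115.7  82.6]
[ 0.4 -0.4  0.3] [630.1 115.   77.3]
```

View pics/st.png

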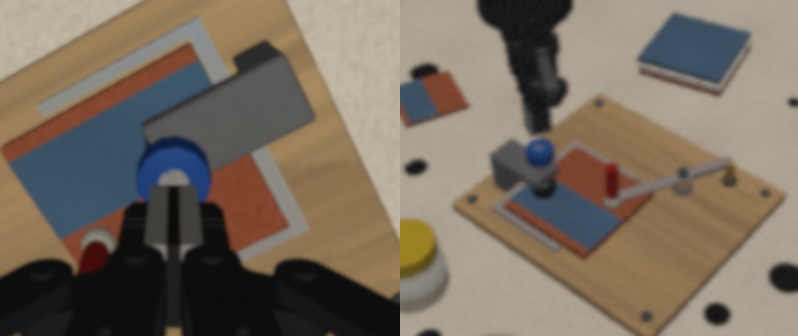

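In the pictures the shut fingertips are centred over the blue knob, at about (175,180) on the left and (540,135) on the right, but not touching it yet. I'll carry on down in small steps.

```bash
python3 -m jog '[{"tx":0,"ty":0,"tz":1,"ax":0,"ay":0,"az":0,"jaw":1},{"tx":0,"ty":0,"tz":1,"ax":0,"ay":0,"az":0,"jaw":1},{"tx":0,"ty":0,"tz":0,"ax":0,"ay":0,"az":0,"jaw":1}]' | egrep 'pos|force'
python3 -c "
from h import *
print(sense()['force'],sense()['tau'])"
```

```text
eef_pos: [630.0, 115.0, 75.1]
force: [-0.3, -0.3, 0.7]
grip_force: 0.0
[-0.25785763 -0.31472306  0.65287244] [-1.45130394e-03 -5.54662192e+01 -2.43630713e+01 -5.92313177e-05
 -1.03658796e-02  2.29673151e-05]
```

```bash
python3 -m jog '[{"tx":0,"ty":0,"tz":1,"ax":0,"ay":0,"az":0,"jaw":1},{"tx":0,"ty":0,"tz":1,"ax":0,"ay":0,"az":0,"jaw":1},{"tx":0,"ty":0,"tz":0,"ax":0,"ay":0,"az":0,"jaw":1}]' | egrep 'pos|^force'
python3 -m jog '[{"tx":0,"ty":0,"tz":1,"ax":0,"ay":0,"az":0,"jaw":1},{"tx":0,"ty":0,"tz":1,"ax":0,"ay":0,"az":0,"jaw":1},{"tx":0,"ty":0,"tz":0,"ax":0,"ay":0,"az":0,"jaw":1}]' | egrep 'pos|^force'
```

```text
eef_pos: [630.0, 115.0, 73.1]
force: [-1.2, -0.3, -0.3]
eef_pos: [630.1, 114.9, 71.1]
force: [-0.1, -1.0, -0.9]
```

```bash
python3 - <<'E'
from h import *
np.set_printoptions(precision=1,suppress=True)
c=capture("side")
for u in (205,207,209):
  for v in range(200,228,3): print(u,v,c["color"][v,u],dep(c,(u,v)))
w=wcap()
for v in range(215,262,5): print("w",v,w["color"][v,259],dep(w,(259,v)))
b=c["color"][180:250,165:265,::-1]; a=w["color"][180:300,190:330,::-1]
cv2.imwrite("pics/st2.png",np.hstack([cv2.resize(a,(390,336)),cv2.resize(b,(400,336))]))
E
```

```text
205 200 [24 25 29] [607.7 160.1 182.2]
205 203 [21 21 20] [610.8 155.7 170.5]
205 206 [25 27 26] [612.9 153.1 160.4]
205 209 [40 39 39] [618.7 143.8 143.4]
205 212 [52 50 49] [628.7 126.8 118.4]
205 215 [55 55 53] [629.4 126.9 110.1]
205 218 [73 75 85] [631.5 124.5  99. ]
205 221 [ 56  73 115] [635.8 118.1  83.6]
205 224 [ 31  60 113] [632.5 125.5  82.4]
205 227 [26 44 77] [632.2 127.4  75.4]
207 200 [36 35 37] [600.6 165.9 188.6]
207 203 [25 25 28] [600.7 166.8 182.2]
207 206 [28 27 28] [606.5 157.2 165.5]
207 209 [27 27 26] [624.2 125.3 126.6]
207 212 [23 24 24] [624.5 126.1 119. ]
207 215 [21 23 23] [625.  126.5 111.1]
207 218 [50 58 80] [628.9 120.6  96.4]
207 221 [ 81  90 116] [632.  116.3  83.1]
207 224 [ 34  63 116] [628.5 124.1  82.4]
207 227 [21 43 76] [628.  126.5  75.9]
209 200 [28 33 33] [597.4 164.2 188.1]
209 203 [18 21 23] [597.6 164.9 181.5]
209 206 [22 24 25] [605.5 151.  160.7]
209 209 [26 24 27] [621.1 122.6 125.3]
209 212 [28 25 28] [620.8 124.4 118.6]
209 215 [28 30 27] [622.1 123.3 109.2]
209 218 [44 61 98] [631.  107.9  84.7]
209 221 [ 73  86 115] [627.9 115.   83.1]
209 224 [ 30  62 113] [624.5 122.8  82.4]
209 227 [19 41 75] [623.9 125.2  76. ]
w 215 [20 44 83] [640.1 123.8  82.1]
w 220 [ 37  70 128] [638.4 122.4  83.5]
w 225 [ 36  68 126] [636.3 120.5  83.3]
w 230 [ 32  66 124] [634.2 118.7  83.3]
w 235 [24 48 91] [632.4 117.1  84.1]
w 240 [12 13 12] [637.8 121.9 106.4]
w 245 [13 13 12] [637.8 121.9 111.5]
w 250 [12 11 10] [637.9 122.  116.8]
w 255 [11 12 10] [638.  122.1 121.4]
w 260 [11 11 11] [637.8 122.  125.3]
```

View pics/st2.png

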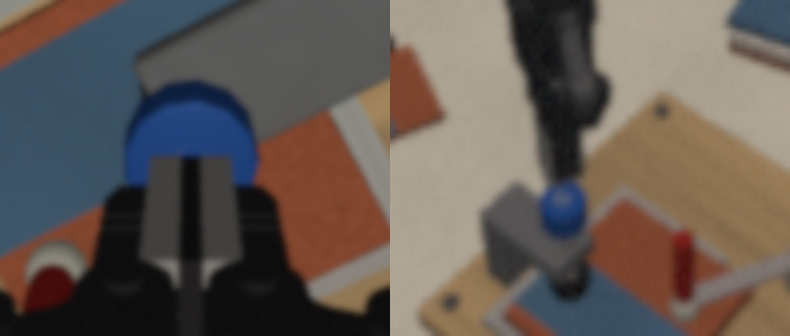

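The pictures show the tips still a few mm above the knob: left at (190,155), right at (560,180). The tips end higher than the TCP reading suggests, so I'll keep lowering and let the force guide me.

```bash
python3 -m jog '[{"tx":0,"ty":0,"tz":1,"ax":0,"ay":0,"az":0,"jaw":1},{"tx":0,"ty":0,"tz":1,"ax":0,"ay":0,"az":0,"jaw":1},{"tx":0,"ty":0,"tz":0,"ax":0,"ay":0,"az":0,"jaw":1}]' | egrep 'pos|^force'
python3 -m jog '[{"tx":0,"ty":0,"tz":1,"ax":0,"ay":0,"az":0,"jaw":1},{"tx":0,"ty":0,"tz":1,"ax":0,"ay":0,"az":0,"jaw":1},{"tx":0,"ty":0,"tz":0,"ax":0,"ay":0,"az":0,"jaw":1}]' | egrep 'pos|^force'
python3 - <<'E'
from h import *
np.set_printoptions(precision=1,suppress=True)
w=wcap(); print(sense()["force"])
for u in (248,252,266,270): print(u,[(v,*dep(w,(u,v))) for v in (228,232,236,240,244)])
E
```

```text
eef_pos: [630.0, 114.9, 69.1]
force: [-0.6, 0.6, -1.0]
eef_pos: [630.1, 115.0, 67.1]
force: [-0.2, 0.3, -0.3]
[-0.8  0.3  0. ]
248 [(228, np.float64(632.839255122875), np.float64(124.81793654280787), np.float64(83.89749183615254)), (232, np.float64(631.1750224485629), np.float64(123.38977075436864), np.float64(83.7998379215808)), (236, np.float64(634.5753848671234), np.float64(125.73228951122417), np.float64(98.2053640791292)), (240, np.float64(634.8201444407467), np.float64(125.74715732288442), np.float64(103.03740846807281)), (244, np.float64(634.7982941487874), np.float64(125.57194083563374), np.float64(106.89834333062308))]
252 [(228, np.float64(634.1083595132607), np.float64(123.2796376419138), np.float64(83.7510834547017)), (232, np.float64(632.5465263069923), np.float64(121.92132363912808), np.float64(83.95049521719147)), (236, np.float64(635.8373061845906), np.float64(124.41005635219673), np.float64(98.3831109760394)), (240, np.float64(635.839219207327), np.float64(124.30505786022442), np.float64(102.62748643311238)), (244, np.float64(635.6990033367543), np.float64(124.092380
[... 366 characters left out ...]
64(639.9060246383491), np.float64(119.62850244475501), np.float64(102.5727559964437)), (244, np.float64(639.7280641594438), np.float64(119.58256775026878), np.float64(106.37847746873592))]
270 [(228, np.float64(640.0058213554844), np.float64(116.48659979888455), np.float64(83.64636261992692)), (232, np.float64(638.3303365349138), np.float64(114.97856410152002), np.float64(83.41146375913578)), (236, np.float64(641.1028692993328), np.float64(118.11386085229154), np.float64(97.94509305853154)), (240, np.float64(641.1967759940275), np.float64(118.42495474878312), np.float64(102.96698624703555)), (244, np.float64(641.1398405174496), np.float64(118.56659071178055), np.float64(107.22293983108932))]
```

```bash
python3 -m jog '[{"tx":0,"ty":0,"tz":1.5,"ax":0,"ay":0,"az":0,"jaw":1},{"tx":0,"ty":0,"tz":1.5,"ax":0,"ay":0,"az":0,"jaw":1},{"tx":0,"ty":0,"tz":0,"ax":0,"ay":0,"az":0,"jaw":1}]' | egrep 'pos|^force'
python3 -m jog '[{"tx":0,"ty":0,"tz":1,"ax":0,"ay":0,"az":0,"jaw":1},{"tx":0,"ty":0,"tz":1,"ax":0,"ay":0,"az":0,"jaw":1},{"tx":0,"ty":0,"tz":0,"ax":0,"ay":0,"az":0,"jaw":1}]' | egrep 'pos|^force'
python3 -m jog '[{"tx":0,"ty":0,"tz":1,"ax":0,"ay":0,"az":0,"jaw":1},{"tx":0,"ty":0,"tz":1,"ax":0,"ay":0,"az":0,"jaw":1},{"tx":0,"ty":0,"tz":0,"ax":0,"ay":0,"az":0,"jaw":1}]' | egrep 'pos|^force'
```

```text
eef_pos: [630.0, 115.0, 64.0]
force: [0.0, 0.9, -0.3]
eef_pos: [630.0, 114.9, 62.1]
force: [-0.8, -0.6, 0.3]
eef_pos: [630.1, 114.9, 60.1]
force: [-0.3, 0.3, 0.6]
```

```bash
python3 -m jog '[{"tx":0,"ty":0,"tz":1,"ax":0,"ay":0,"az":0,"jaw":1},{"tx":0,"ty":0,"tz":1,"ax":0,"ay":0,"az":0,"jaw":1},{"tx":0,"ty":0,"tz":0,"ax":0,"ay":0,"az":0,"jaw":1}]' | egrep 'pos|^force'
python3 -m jog '[{"tx":0,"ty":0,"tz":1,"ax":0,"ay":0,"az":0,"jaw":1},{"tx":0,"ty":0,"tz":1,"ax":0,"ay":0,"az":0,"jaw":1},{"tx":0,"ty":0,"tz":0,"ax":0,"ay":0,"az":0,"jaw":1}]' | egrep 'pos|^force'
python3 - <<'E'
from h import *
np.set_printoptions(precision=1,suppress=True)
w=wcap(); print(sense()["force"])
for u in (252,266): print(u,[dep(w,(u,v))[2].round(1) for v in range(222,250,2)])
E
```

```text
eef_pos: [630.0, 115.0, 58.1]
force: [-0.5, -0.8, 0.2]
eef_pos: [630.1, 114.9, 56.3]
force: [0.4, -0.4, 1.6]
[-0.1 -0.9  1.7]
252 [np.float64(76.0), np.float64(78.7), np.float64(81.2), np.float64(82.4), np.float64(82.7), np.float64(82.9), np.float64(83.0), np.float64(87.6), np.float64(90.1), np.float64(91.5), np.float64(93.9), np.float64(95.5), np.float64(97.8), np.float64(100.0)]
266 [np.float64(74.8), np.float64(76.9), np.float64(79.8), np.float64(81.6), np.float64(82.1), np.float64(82.3), np.float64(82.8), np.float64(87.1), np.float64(89.6), np.float64(91.8), np.float64(93.7), np.float64(96.7), np.float64(98.2), np.float64(100.1)]
```

Contact, with 1.7 N of spring force. The real tips sit about 27 mm above the reported TCP. I'll go on down toward the tile.

```bash
python3 -m jog '[{"tx":0,"ty":0,"tz":1.5,"ax":0,"ay":0,"az":0,"jaw":1},{"tx":0,"ty":0,"tz":1.5,"ax":0,"ay":0,"az":0,"jaw":1},{"tx":0,"ty":0,"tz":0,"ax":0,"ay":0,"az":0,"jaw":1}]' | egrep 'pos|^force'
python3 -m jog '[{"tx":0,"ty":0,"tz":1.5,"ax":0,"ay":0,"az":0,"jaw":1},{"tx":0,"ty":0,"tz":0.8,"ax":0,"ay":0,"az":0,"jaw":1},{"tx":0,"ty":0,"tz":0,"ax":0,"ay":0,"az":0,"jaw":1}]' | egrep 'pos|^force'
python3 -m jog '[{"tx":0,"ty":0,"tz":0.5,"ax":0,"ay":0,"az":0,"jaw":1},{"tx":0,"ty":0,"tz":0,"ax":0,"ay":0,"az":0,"jaw":1}]' | egrep 'pos|^force'
```

```text
eef_pos: [630.1, 115.0, 53.1]
force: [-0.0, -0.3, 1.8]
eef_pos: [630.2, 115.0, 50.9]
force: [0.3, 0.6, 1.7]
eef_pos: [630.1, 114.9, 50.4]
force: [0.0, 0.8, 2.4]
```

```bash
python3 -m jog '[{"tx":0,"ty":0,"tz":0.5,"ax":0,"ay":0,"az":0,"jaw":1},{"tx":0,"ty":0,"tz":0,"ax":0,"ay":0,"az":0,"jaw":1}]' | egrep 'pos|^force'
python3 -m jog '[{"tx":0,"ty":0,"tz":0.4,"ax":0,"ay":0,"az":0,"jaw":1},{"tx":0,"ty":0,"tz":0,"ax":0,"ay":0,"az":0,"jaw":1}]' | egrep 'pos|^force'
python3 -m jog '[{"tx":0,"ty":0,"tz":0.3,"ax":0,"ay":0,"az":0,"jaw":1},{"tx":0,"ty":0,"tz":0,"ax":0,"ay":0,"az":0,"jaw":1}]' | egrep 'pos|^force'
```

```text
eef_pos: [630.2, 114.9, 49.9]
force: [0.8, 0.5, 2.3]
eef_pos: [630.2, 114.9, 49.5]
force: [0.1, -0.2, 1.5]
eef_pos: [630.2, 114.9, 49.5]
force: [-0.6, -0.5, 5.3]
```

```bash
python3 -m jog '[{"tx":0,"ty":0,"tz":0.3,"ax":0,"ay":0,"az":0,"jaw":1},{"tx":0,"ty":0,"tz":0,"ax":0,"ay":0,"az":0,"jaw":1}]' | egrep 'pos|^force'
python3 -m jog '[{"tx":0,"ty":0,"tz":0.15,"ax":0,"ay":0,"az":0,"jaw":1},{"tx":0,"ty":0,"tz":0,"ax":0,"ay":0,"az":0,"jaw":1},{"tx":0,"ty":0,"tz":0,"ax":0,"ay":0,"az":0,"jaw":1}]' | egrep 'pos|^force'
```

```text
eef_pos: [630.2, 114.9, 49.5]
force: [-1.5, 0.6, 7.3]
eef_pos: [630.2, 114.9, 49.5]
force: [-2.0, 0.3, 8.9]
```

```bash
python3 -m jog '[{"tx":0,"ty":0,"tz":0.15,"ax":0,"ay":0,"az":0,"jaw":1},{"tx":0,"ty":0,"tz":0,"ax":0,"ay":0,"az":0,"jaw":1},{"tx":0,"ty":0,"tz":0,"ax":0,"ay":0,"az":0,"jaw":1}]' | egrep 'pos|^force'
python3 -m jog '[{"tx":0,"ty":0,"tz":-3,"ax":0,"ay":0,"az":0,"jaw":1},{"tx":0,"ty":0,"tz":-5,"ax":0,"ay":0,"az":0,"jaw":1},{"tx":0,"ty":0,"tz":-20,"ax":0,"ay":0,"az":0,"jaw":1},{"tx":0,"ty":0,"tz":-35,"ax":0,"ay":0,"az":0,"jaw":0.5},{"tx":0,"ty":0,"tz":0,"ax":0,"ay":0,"az":0,"jaw":0.5}]'
python3 - <<'E'
from h import *
np.set_printoptions(precision=1,suppress=True)
c=wcap()
for cam in ("wrist","side"):
  if cam!="wrist": c=capture(cam)
  for q,z in (("stamp_top",83.5),("post",52),("tail",29.5)):
    for r in place_of(q,cam)[:1]: print(cam,q,np.array(r['centre']),round(r['conf'],2),atz(c,r['centre'],z)[:2],dep(c,r['centre']))
go(565.5,106.7,110)
E
```

```text
eef_pos: [630.2, 115.0, 49.5]
force: [-2.9, -0.2, 8.3]
time_s: 29.5
eef_pos: [631.1, 115.0, 114.1]
ee_rot: [0.001, 0.936, 0.352, 0.002]
force: [0.6, -0.4, -0.2]
grip_width: 0.25
grip_force: 0.0
wrist stamp_top [258.9 214. ] 0.89 [630.4 114.4] [630.5 114.5  83.7]
wrist post [206.9  17. ] 0.6 [700.1 219.3] [699.5 217.2  60.3]
side stamp_top [209.5 220.7] 0.68 [627.1 114.2] [627.9 112.7  81.9]
side post [238.2 233.9] 0.9 [567.  102.4] [564.  110.   60.2]
side tail [288.5 228.5] 0.87 [471.9  28.2] [471.2  31.7  32.9]
pos [629.8 114.9 110.9] j6 0.85 heading y -48.8 x 41.2 tilt [-0. -0. -1.] shift [-53.8 -36.2   1. ] F [-0.3 -0.4  0.7] t 29.9
```

The stamp is up again at 83.7. Going back to the post, lower this time because the tips sit higher than reported.

```bash
python3 -m jog '[{"tx":-26.7,"ty":-16.4,"tz":0,"ax":0,"ay":0,"az":0,"jaw":0.5},{"tx":-26.6,"ty":-16.4,"tz":0,"ax":0,"ay":0,"az":0,"jaw":0.5},{"tx":0,"ty":0,"tz":20,"ax":0,"ay":0,"az":0,"jaw":0.5},{"tx":0,"ty":0,"tz":15,"ax":0,"ay":0,"az":0,"jaw":0.5},{"tx":0,"ty":0,"tz":0,"ax":0,"ay":0,"az":0,"jaw":0.5}]'
python3 - <<'E'
from h import *
np.set_printoptions(precision=1,suppress=True)
st(); c=wcap()
for r in place_of("post","wrist")[:1]: print(np.array(r['centre']),round(r['conf'],2),atz(c,r['centre'],52),Rt().inv().apply(atz(c,r['centre'],52)-sense()["eef_pos"]))
E
```

```text
time_s: 30.52
eef_pos: [567.9, 104.5, 75.3]
ee_rot: [-0.0, 0.936, 0.352, -0.001]
force: [-0.5, 1.3, 0.5]
grip_width: 0.253
grip_force: 0.0
pos [567.9 104.5  75.3] rel pivot in tool x,y [72.1  1.3] r 72.1 TCP swing 1.469 Ftool [ 0.5 -1.3 -0.5] t 30.52
[253.3 216.2] 0.56 [565.6 107.3  52. ] [-0.5 -4.2 24.7]
```

```bash
python3 -m jog '[{"tx":0,"ty":-1,"tz":15,"ax":0,"ay":0,"az":0,"jaw":0.5},{"tx":0,"ty":0,"tz":15,"ax":0,"ay":0,"az":0,"jaw":0.5},{"tx":0,"ty":0,"tz":0,"ax":0,"ay":0,"az":0,"jaw":0.5}]' | egrep 'pos|^force'
python3 -m jog '[{"tx":0,"ty":0,"tz":10,"ax":0,"ay":0,"az":0,"jaw":0.5},{"tx":0,"ty":0,"tz":10,"ax":0,"ay":0,"az":0,"jaw":0.5},{"tx":0,"ty":0,"tz":0,"ax":0,"ay":0,"az":0,"jaw":0.62},{"tx":0,"ty":0,"tz":0,"ax":0,"ay":0,"az":0,"jaw":0.62},{"tx":0,"ty":0,"tz":0,"ax":0,"ay":0,"az":0,"jaw":0.62}]' 
python3 -c "
from h import *
st()"
```

```text
eef_pos: [566.8, 105.3, 44.9]
force: [-0.7, -0.5, -1.6]
time_s: 31.62
eef_pos: [567.9, 105.3, 27.0]
ee_rot: [0.0, 0.936, 0.352, 0.0]
force: [0.2, 0.3, -0.4]
grip_width: 0.192
grip_force: 0.0
pos [567.9 105.3  27. ] rel pivot in tool x,y [72.6  0.8] r 72.6 TCP swing 1.461 Ftool [ 0.4 -0.1  0.4] t 31.62
```

```bash
python3 -m jog '[{"tx":-0.1,"ty":-3.6,"tz":0,"ax":0,"ay":0,"az":-0.05,"jaw":0.62},{"tx":-0.1,"ty":-3.6,"tz":0,"ax":0,"ay":0,"az":-0.05,"jaw":0.62},{"tx":-0.1,"ty":-3.6,"tz":0,"ax":0,"ay":0,"az":-0.05,"jaw":0.62},{"tx":-0.1,"ty":-3.6,"tz":0,"ax":0,"ay":0,"az":-0.05,"jaw":0.62}]' | egrep 'width'; python3 -c "
from h import *
st()"
python3 -m jog '[{"tx":-0.1,"ty":-3.6,"tz":0,"ax":0,"ay":0,"az":-0.05,"jaw":0.62},{"tx":-0.1,"ty":-3.6,"tz":0,"ax":0,"ay":0,"az":-0.05,"jaw":0.62},{"tx":-0.1,"ty":-3.6,"tz":0,"ax":0,"ay":0,"az":-0.05,"jaw":0.62},{"tx":-0.1,"ty":-3.6,"tz":0,"ax":0,"ay":0,"az":-0.05,"jaw":0.62}]' | egrep 'width'; python3 -c "
from h import *
st()"
```

```text
grip_width: 0.192
pos [557.6 114.8  26.9] rel pivot in tool x,y [72.3  1.3] r 72.3 TCP swing 1.267 Ftool [-0.6  2.6  0.7] t 32.12
grip_width: 0.19
pos [545.2 122.6  26.9] rel pivot in tool x,y [72.2  1.1] r 72.2 TCP swing 1.064 Ftool [ 0.8  1.8 -0.2] t 32.62
```

Off the tile now. Swinging on to the parking place.

```bash
python3 -m jog '[{"tx":-0.4,"ty":-7.2,"tz":0,"ax":0,"ay":0,"az":-0.1,"jaw":0.62},{"tx":-0.4,"ty":-7.2,"tz":0,"ax":0,"ay":0,"az":-0.1,"jaw":0.62},{"tx":-0.4,"ty":-7.2,"tz":0,"ax":0,"ay":0,"az":-0.1,"jaw":0.62},{"tx":-0.4,"ty":-7.2,"tz":0,"ax":0,"ay":0,"az":-0.1,"jaw":0.62},{"tx":-0.4,"ty":-7.2,"tz":0,"ax":0,"ay":0,"az":-0.1,"jaw":0.62}]' | egrep 'width'
python3 -m jog '[{"tx":-0.4,"ty":-7.2,"tz":0,"ax":0,"ay":0,"az":-0.1,"jaw":0.62},{"tx":-0.4,"ty":-7.2,"tz":0,"ax":0,"ay":0,"az":-0.1,"jaw":0.62},{"tx":-0.4,"ty":-7.2,"tz":0,"ax":0,"ay":0,"az":-0.1,"jaw":0.62},{"tx":-0.2,"ty":-5,"tz":0,"ax":0,"ay":0,"az":-0.07,"jaw":0.62},{"tx":0,"ty":-3,"tz":0,"ax":0,"ay":0,"az":-0.04,"jaw":0.62}]' | egrep 'width'; python3 -c "
from h import *
st()"
python3 -m jog '[{"tx":0,"ty":0.8,"tz":0,"ax":0,"ay":0,"az":0,"jaw":0.62},{"tx":0,"ty":0.6,"tz":0,"ax":0,"ay":0,"az":0,"jaw":0.5},{"tx":0,"ty":0,"tz":0,"ax":0,"ay":0,"az":0,"jaw":0.5}]' | egrep 'pos|^force'
python3 -m jog '[{"tx":0,"ty":0,"tz":-20,"ax":0,"ay":0,"az":0,"jaw":0.5},{"tx":0,"ty":0,"tz":-40,"ax":0,"ay":0,"az":0,"jaw":0.5},{"tx":0,"ty":0,"tz":-60,"ax":0,"ay":0,"az":0,"jaw":0.5},{"tx":0,"ty":0,"tz":-60,"ax":0,"ay":0,"az":0,"jaw":0.5},{"tx":0,"ty":0,"tz":0,"ax":0,"ay":0,"az":0,"jaw":0.5}]'
python3 - <<'E'
from h import *
np.set_printoptions(precision=1,suppress=True)
c=wcap(); 
for cam in ("wrist","scene"):
  if cam!="wrist": c=capture(cam)
  if cam=="wrist": cv2.imwrite("pics/end.png",cv2.resize(c["color"][:,:,::-1],(768,576)))
  for q,z in (("stamp_top",83.5),("post",52),("pivot",52),("tile_mid",16),("glaze_jar",0),("ink_bowl",0)):
    for r in place_of(q,cam)[:1]: print(cam,q,np.array(r['centre']),round(r['conf'],2),atz(c,r['centre'],z)[:2])
E
```

```text
grip_width: 0.193
grip_width: 0.191
pos [481.6 122.1  27. ] rel pivot in tool x,y [71.2  0.4] r 71.2 TCP swing 0.145 Ftool [0.5 1.6 0. ] t 33.88
eef_pos: [482.8, 122.8, 26.6]
force: [-0.3, -0.2, 0.2]
time_s: 34.88
eef_pos: [484.6, 122.9, 210.8]
ee_rot: [0.004, 0.528, 0.849, 0.002]
force: [-0.4, 1.0, -0.0]
grip_width: 0.247
grip_force: 0.0
wrist stamp_top [386.2 247.8] 0.9 [630.4 115.7]
wrist post [255.5 170.9] 0.61 [482.7 122.3]
wrist pivot [250.2 236.7] 0.85 [509.6  54.5]
wrist tile_mid [137.8  33.1] 0.7 [317.2 190.3]
wrist glaze_jar [467.9 159.9] 0.66 [706.2 234.2]
wrist ink_bowl [417.5  41.4] 0.92 [580.6 314.7]
scene stamp_top [253.  228.1] 0.42 [630.6 117. ]
scene post [307.9 212.8] 0.57 [484.9 120.6]
scene pivot [280.7 200.5] 0.65 [516.6  55.8]
scene tile_mid [261.5 237.9] 0.94 [599.6 103.7]
scene glaze_jar [252.4 305.7] 0.89 [701.9 232.6]
scene ink_bowl [323.4 310.5] 0.85 [584.4 315.7]
```

View pics/end.png

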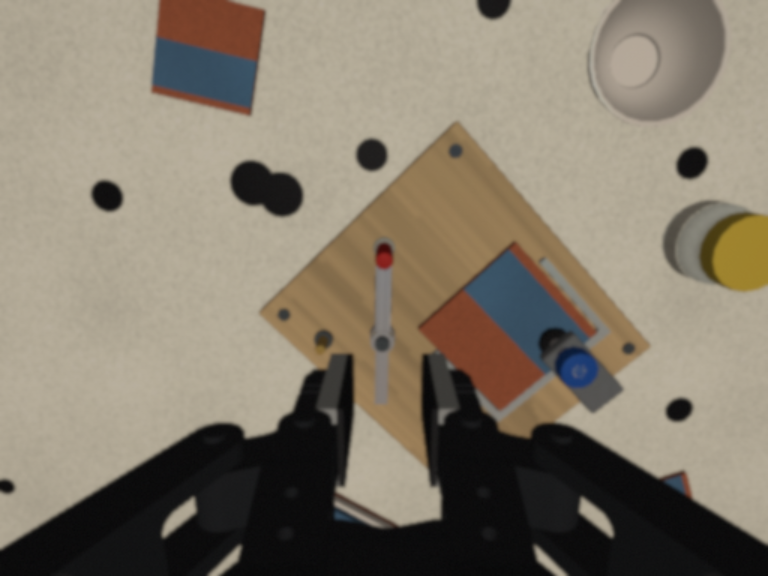

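The picture shows the clip parked (post (384,255), pivot (381,342)), the stamp knob up at (577,368), and the tile flat against the far fence. I'll check the tile's front edge numerically before handing in.

```bash
python3 - <<'E'
from h import *
np.set_printoptions(precision=1,suppress=True)
c=wcap(); j=np.load("jig.npz"); a=float(j["yaw"]); Rj=np.array([[np.cos(a),-np.sin(a)],[np.sin(a),np.cos(a)]])
def im(x,y,z):
    w=np.r_[Rj@[x,y]+j["t"],z,1]; p=np.array(c["camera_from_world"])@w
    return np.array([c["fx"]*p[0]/-p[2]+c["cx"], c["fy"]*-p[1]/-p[2]+c["cy"]])
g=c["color"].astype(np.float32)
for y in (-35,-20,-5,10,30):
    xs=np.arange(-35,-5,.5); uv=np.array([im(x,y,20) for x in xs],np.float32)
    v=cv2.remap(g,uv[None,:,0],uv[None,:,1],cv2.INTER_LINEAR)[0]; d=v[:,1]  # green drops at edge
    s=np.abs(np.gradient(cv2.GaussianBlur(d[None],(7,1),0)[0])); k=s.argmax(); print("front edge at jig x",y,xs[k])
for nm,p,z in (("far fence inner/tile corner",(500/1.5,412/1.5),20),("stamp knob",(386.2,247.8),83.5),("bracket-end",(0,0),0)):
    print(nm,Rj.T@(atz(c,p,z)[:2]-j["t"]))
E
```

```text
front edge at jig x -35 -22.5
front edge at jig x -20 -23.0
front edge at jig x -5 -23.0
front edge at jig x 10 -23.5
front edge at jig x 30 -23.5
far fence inner/tile corner [ 73.7 -50. ]
stamp knob [48.3 19.4]
bracket-end [-389.1 -102.7]
```

```bash
python3 - <<'E'
from h import *
np.set_printoptions(precision=1,suppress=True)
c=wcap(); j=np.load("jig.npz"); a=float(j["yaw"]); Rj=np.array([[np.cos(a),-np.sin(a)],[np.sin(a),np.cos(a)]])
def im(x,y,z):
    w=np.r_[Rj@[x,y]+j["t"],z,1]; p=np.array(c["camera_from_world"])@w
    return np.array([c["fx"]*p[0]/-p[2]+c["cx"], c["fy"]*-p[1]/-p[2]+c["cy"]])
for q,z in (("stamp_top",83.5),("bracket",54),("pivot",52),("fence",17)):
    for r in place_of(q,"wrist")[:1]: print(q,np.round(r["conf"],2),Rj.T@(atz(c,r["centre"],z)[:2]-j["t"]))
g=c["color"].astype(np.float32)
for y in (-42,-35,-28,-15):
    xs=np.arange(68,96,1.); uv=np.array([im(x,y,17) for x in xs],np.float32)
    v=cv2.remap(g,uv[None,:,0],uv[None,:,1],cv2.INTER_LINEAR)[0].astype(int); print(y,[(int(x),*p) for x,p in zip(xs,v)])
cv2.imwrite("pics/last.png",cv2.resize(c["color"][150:290,260:420,::-1],None,fx=4,fy=4,interpolation=cv2.INTER_CUBIC))
E
```

```text
stamp_top 0.9 [54.2 19.8]
bracket 0.92 [79.3 22.7]
pivot 0.91 [-37.1 -78.1]
fence 0.55 [75.9  5.5]
-42 [(68, np.int64(122), np.int64(64), np.int64(42)), (69, np.int64(122), np.int64(64), np.int64(42)), (70, np.int64(122), np.int64(64), np.int64(42)), (71, np.int64(122), np.int64(65), np.int64(42)), (72, np.int64(122), np.int64(65), np.int64(42)), (73, np.int64(123), np.int64(65), np.int64(42)), (74, np.int64(123), np.int64(65), np.int64(43)), (75, np.int64(123), np.int64(65), np.int64(42)), (76, np.int64(123), np.int64(65), np.int64(43)), (77, np.int64(123), np.int64(66), np.int64(43)), (78, np.int64(124), np.int64(68), np.int64(45)), (79, np.int64(125), np.int64(73), np.int64(53)), (80, np.int64(126), np.int64(84), np.int64(68)), (81, np.int64(127), np.int64(99), np.int64(87)), (82, np.int64(129), np.int64(114), np.int64(105)), (83, np.int64(131), np.int64(123), np.int64(115)), (84, np.int64(133), np.int64(128), np.int64(121)), (85, np.int64(134), np.int64(130), np.int64(122)), (86, np.int64(135), np.int64(129), np.int64(119)), (87, np.int64(135), np.int64(125), np.int64(111)), (88,
[... 3890 characters left out ...]
p.int64(130), np.int64(121), np.int64(113)), (83, np.int64(132), np.int64(127), np.int64(120)), (84, np.int64(133), np.int64(129), np.int64(121)), (85, np.int64(134), np.int64(130), np.int64(121)), (86, np.int64(139), np.int64(130), np.int64(117)), (87, np.int64(143), np.int64(129), np.int64(110)), (88, np.int64(148), np.int64(127), np.int64(101)), (89, np.int64(152), np.int64(125), np.int64(92)), (90, np.int64(152), np.int64(125), np.int64(88)), (91, np.int64(153), np.int64(125), np.int64(87)), (92, np.int64(153), np.int64(125), np.int64(87)), (93, np.int64(153), np.int64(125), np.int64(87)), (94, np.int64(153), np.int64(125), np.int64(87)), (95, np.int64(153), np.int64(125), np.int64(87))]
```

The terracotta runs straight into the grey fence with no wood showing between them, so the tile is home. Handing in.

```bash
python3 -c "
from rig import finish_job
print(finish_job())"
```

```text
the job is handed in; nothing more can be done
None
```

I've handed the job in, but the judge returned no verdict: the clip bore on its stop at about 7.5 N (measured at the post), the stamp was pressed at about 8–9 N (10 N was asked) and sprang back up, and the clip is parked again with the tile home against the far fence.

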